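# Tighten and pin the rotor's castle nut

## Task

The centrifuge rotor is back on its stand but its castle nut is still loose: turn the nut clockwise until it goes tight on its washer, then carry on the same way to the first slot that lines up with the cross hole in the spindle, not back and not past it. Then take the locking pin from its rest, slide it gently through slot and hole until its black grip is up against the nut, and let go. Leave the other things on the bench where they are.

Things in the scene. Friction and masses are not known exactly. Their poses are not given: they have to be found in the camera images.
- spindle: Rotor drive stand, screwed down: round grey base 210 mm across; on it an upright steel spindle 30 mm thick, carrying a silver rotor (172 mm across, six angled tube bores) and the castle nut. Origin: centre of its underside on the bench, on the spindle axis, z up. Rotor top (flat, 82 mm across) at 78 mm height, washer (55 mm across) at 82, spindle end at 124. The cross hole runs along this x axis.
- cross_hole (a point): Centre of the round 8 mm cross hole right through the spindle, along the spindle's x axis (same from both ends), 111 mm above the bench. A slot lines up with it when the nut's x is at a multiple of 60 deg to the spindle's x.
- castle_nut: Steel castle nut: hexagon 46 mm across flats, 23 mm high; above it a crown 42 mm across, to 36 mm height, cut by six open slots 8 mm wide, one over the middle of each flat. Origin: centre of its underside, about 82 mm above the bench, z up; x points through a slot, square to the flat below it. Right-hand thread: clockwise from above tightens, 0.6 mm per 60 deg. Let go, it eases back 1 to 2 deg and stays.
- washer_top (a point): Centre of the upper face of the spring washer under the nut, on the spindle axis; it goes down only by tenths of a mm, as the tight nut flattens the washer. The loose nut turns with about 0.05 N m; once it bears on the washer (after 4 to 55 deg, 20 to 50 deg short of the slot wanted, so perhaps past a lined-up slot while still loose) turning takes about 0.45 N m (0.1 to 0.3 while held still).
- lock_pin: Locking pin, 50 g: steel shank 6 mm thick and 50 mm long with a tapered end (last 5 mm), and a black grip 12 mm wide (y), 16 mm high (z), 32 mm long. It lies level in the rest, axis 45 mm above the bench, grip free on both 12 mm sides (below it the rest's rib is 8 mm wide). Origin: on the axis, 1 mm in front of the grip's face; x along the shank to the tip, z up. The grip reaches from x = -33 to -1 mm.
- pin_mid (a point): Point on the pin's axis, 21 mm from its origin toward the tip; it is at the centre of the cross hole when the grip is against the nut's crown.
- pin_tip (a point): Tip of the pin, on its axis, 50 mm from its origin.
- pin_rest: White plastic rest for the pin, 104 x 36 mm, fixed to the bench; x along the pin, from grip to tip. A rib 8 mm wide (18 mm below 16 mm height) carries the grip, an open U-notch near the other end (top at 51 mm) the shank: lift the pin straight up. Origin: centre of its underside.
- beaker_100: Glass beaker, 59 mm across, 70 mm high, bystander; origin at its foot.
- vial: Vial with yellow cap, 27 mm across, 56 mm high, bystander; origin at its foot.
- small_vial: Vial with blue cap, 24 mm across, 50 mm high, bystander; origin at its foot.
- forceps: Steel forceps lying flat, 127 mm long, bystander; origin at their middle.
- petri: Petri dish, 90 mm across, 15 mm high, bystander; origin at its foot.
Mind the look-alikes: they are no part of the job. Leave any orange look-alike of the lock_pin alone.

How it is judged:
On the way:
1. the nut has gone tight and begun to flatten its washer (distance of washer_top from where it was at the start of the episode above 0.0001 m and z of castle_nut in the frame of washer_top below 0.00015 m), for 0.2 s.
At the end, for the whole second after the job is handed in: The pin is through slot and cross hole, its grip against the nut (within 5 mm of home and 6.8 deg of the hole's axis), released and at rest; the nut bears on the washer (gap under 0.15 mm) and has pressed it down 0.1 to 0.65 mm, at the first lined-up slot after it went tight (all of step 1 and distance between pin_mid and cross_hole below 0.005 m and angle between the x axis of lock_pin and the x axis of spindle, either way round below 0.12 rad and linear speed of lock_pin below 0.02 m/s); the robot touches nothing.
It fails at once if nut tightened past the first lined-up slot after it went tight (washer pressed down more than 0.65 mm) (distance of washer_top from where it was at the start of the episode above 0.00065 m).
It fails at once if pin pressed against spindle or nut with more than 20 N (contact force between lock_pin and spindle above 20 N or contact force between lock_pin and castle_nut above 20 N).
It fails at once if a bystander moved more than 30 mm (distance of any of beaker_100, vial, small_vial, forceps, petri from where it was at the start of the episode above 0.03 m).
It also fails if it takes over 72 s, if anything falls off the work surface, if the arm or the gripper's body presses on something with over 40 N, if the wrist force passes 120 N, or if a joint passes its speed limit or range.

## Robot

A 6-joint arm with a two-finger parallel gripper is mounted at the origin on a cart in front of the work surface, level with it; the furniture and walls round the work are solid. World frame = base frame: x ahead of the robot, y to its left, z up, the work surface at z = 0. Lengths are in m, angles in rad, forces in N, time in s.
With the tool pointing down it reaches from about 0.35 to 0.975 m from the base axis. Payload 4.9 kg.
Tool frame: the origin (TCP) lies at the very end of the fingers, on their centre line; the grasp point (between the pads) lies 19 mm behind it; z points along the fingers, x is the direction in which the jaws open and shut, and the axes are right-handed (so a half turn about z gives the same grasp; the last joint's range is limited). The gripper opens to 85 mm and grips with 20 to 120 N. Pads are 22 mm wide; open, the fingers measure 114 mm over their backs; the gripper's body (76 mm by 85 mm) begins 54 mm behind the grasp point. The pads swing forward as they close: fully open they stand 13 mm farther back than shut.
Start: joints at [1.099, 0.053, 1.613, -0, 1.476, -0.119], TCP at [0.216, 0.586, 0.231] pointing down, gripper open.
Joint ranges: [-3.01, 3.01], [-1.01, 2.22], [0.06, 2.58], [-1.02, 4.17], [0.09, 2.62], [-3.14, 3.14]. Speed limits (rad/s): [2.57, 2.57, 3.14, 3.14, 3.14, 3.14].

## Interface

Orientations are given as a unit quaternion [w, x, y, z].
In Python, from plant import * gives the robot as it stands.
- The arm moves only by the shell command python3 -m inch 'ROWS'. ROWS is text: rows parted by semicolons, each of 7 numbers parted by spaces: the shift along the tool's x, y, z in m, then the turn, a rotation vector about the tool's x, y, z in rad, then the closure, from 0 (fully open) to 1 (shut). A call has 1 to 10 rows; each row shifts and turns the commanded pose from where the row before left it, along the tool's axes as they then stand; what a row does not reach is not made up. A row lasts 1/12 s, in which the tool goes at most 41.7 mm and 7.16 degrees, less where a joint would pass 70% of its speed; a pose out of reach is approached as far as the arm can. A call with a gripper value outside its range is refused whole. The fingers move at their own pace and stop on an object; the grip force is fixed at half the most. Time passes only in rows, so rows that do not move let the fingers close. It gives the time, the measured TCP pose, the force and the opening at its end, in the units of the state.
- state(): the state, without advancing time (a new reading comes with each control period).
- grab_frame(name): name is "scene" or "side" or "wrist"; returns the picture (420x560x3 uint8, blue, green, red); there is no depth.
- camera_info(name): a dict with "vertical_fov" (degrees; the focal length in pixels is half the picture's height over the tangent of half this angle, whatever the lens; pixels are square), "cx", "cy" (the principal point, pixels), "k1" (the pictures are not rectified: a ray, as slopes to the right and down, at radius r is drawn at 1 + k1 r^2 times it, then the intrinsics apply), "origin" and "rotation" of the camera in the world. Camera axes: x right, y down, z forward; pixel columns grow to the right and rows downward; lengths in m; the calibration is good to about 2 mm. A picture is of the moment at which its call begins: read the wrist's pose just before it. camera_info takes no time and is no camera call; for the wrist camera it gives the pose at the moment of the call.
- job_done(): hands the job in, once; it reports no verdict.
The state is a dict: "time": time; "joint_pos": joint angles; "joint_vel": joint speeds; "joint_efforts": joint torques, N m; "tool_pos": TCP position; "tool_rot": TCP orientation; "contact_force": force on the tool from outside, world axes, zero at the start; "ft_torque": the same for the moment, N m; "gripper_width": opening from 0.0 (shut) to 1.0 (fully open).
Only numpy, scipy, OpenCV 4.12 (cv2) and the standard library are available. Lean on these libraries where they do the work, as an engineer would, in place of code of your own. Each camera call takes 0.05 s, during which the arm holds its last target.

## Working session

There is one attempt and no reset: what is moved stays moved. The work goes in short steps, Python scripts to look and compute and a shell command to move; the robot and the scene stay as the last step left them, time stands still between calls to the robot, and variables do not carry over. Pictures are saved under pics/ and viewed, and the job is handed in when it is done.

```bash
ls; mkdir -p pics; python3 - <<'E'
from plant import *
import cv2
s=state();print(s)
for n in ["scene","side","wrist"]:
    print(n,camera_info(n)); cv2.imwrite(f"pics/{n}0.png",grab_frame(n))
E
```

```text
pics
{'time': 0.0, 'joint_pos': array([ 1.09902484e+00,  5.33827150e-02,  1.61427340e+00, -1.12835844e-05,
        1.47598783e+00, -1.18970330e-01]), 'joint_vel': array([-0.00010946,  0.00040679,  0.00135484, -0.0003186 , -0.0005774 ,
       -0.00080471]), 'joint_efforts': array([ 1.06839427e-03, -3.93669176e+01, -3.70178568e+01, -3.08228289e-05,
        7.05790822e-03, -6.82876518e-06]), 'tool_pos': array([0.21566022, 0.58596231, 0.23005929]), 'tool_rot': array([ 4.87675328e-04,  8.20221118e-01,  5.72045685e-01, -9.02305037e-04]), 'contact_force': array([-0.13716412,  0.48271315,  0.46757116]), 'ft_torque': array([-0.02969191,  0.01426751,  0.00294691]), 'gripper_width': 0.9968826254747756}
scene {'vertical_fov': 51.05797179144186, 'cx': 288.75825625837655, 'cy': 207.0929931623376, 'k1': 0.008585911434326625, 'origin': array([ 0.12580306, -0.61342816,  0.63219484]), 'rotation': array([-0.44485392,  0.8518984 , -0.24494091,  0.12797678])}
side {'vertical_fov': 54.66149830158845, 'cx': 279.6765136192875, 'cy': 208.57304198249665, 'k1': -0.047926572227433184, 'origin': array([ 0.29106802, -0.53273309,  0.66734375]), 'rotation': array([-0.39214847,  0.88984697, -0.21628611,  0.08724829])}
wrist {'vertical_fov': 63.08258571679909, 'cx': 283.3133025063329, 'cy': 207.6607495746403, 'k1': -0.06872203857589324, 'origin': array([0.13790242, 0.61443078, 0.37254657]), 'rotation': array([0.13626437, 0.80901002, 0.56420484, 0.09277774])}
```

View pics/scene0.png

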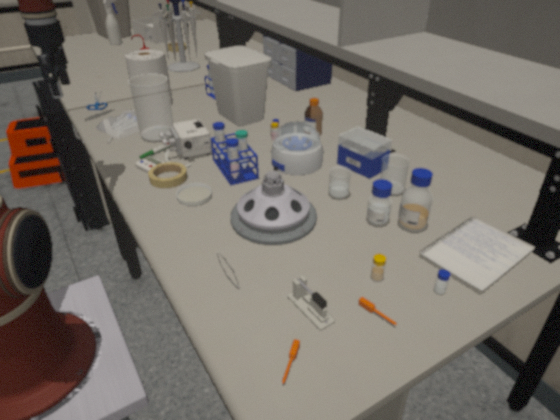

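View pics/side0.png

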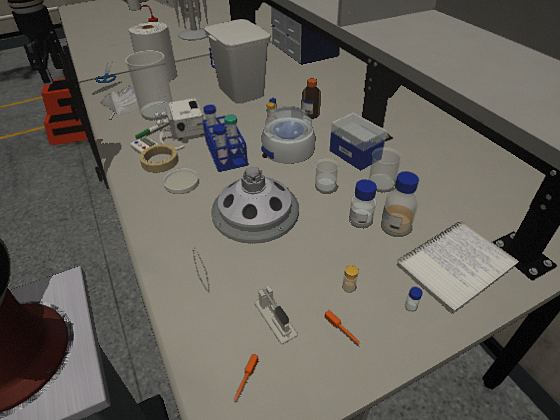

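View pics/wrist0.png

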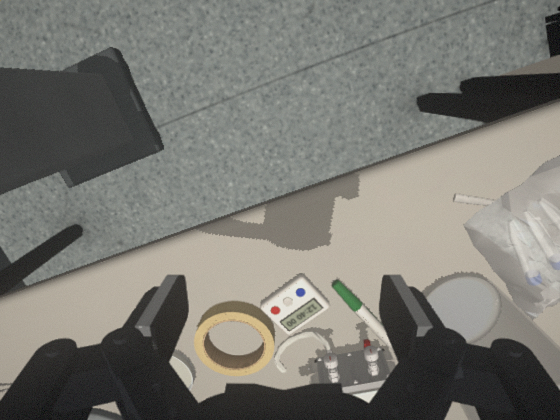

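Scene: the rotor and nut are at about (273,180) in scene and (252,175) in side. There are three pin-shaped things in side: black grip in the white rest at (280,312), orange at (341,327) and orange at (246,376). The black-gripped one in the white rest fits the description. I'll measure it and confirm with a crop.

```bash
cat > h.py <<'E'
from plant import *
import numpy as np, cv2
from scipy.spatial.transform import Rotation as R
def cam(n): 
    c=dict(camera_info(n)); q=np.array(c["rotation"]); c["R"]=R.from_quat(q[[1,2,3,0]]).as_matrix(); c["o"]=np.array(c["origin"])
    c["f"]=210/np.tan(np.radians(c["vertical_fov"])/2); return c
def ray(c,u,v):
    d=np.array([(u-c["cx"])/c["f"],(v-c["cy"])/c["f"]]); s=d.copy()
    for _ in range(10): s=d/(1+c["k1"]*(s@s))
    r=c["R"]@np.array([s[0],s[1],1]); return r/np.linalg.norm(r)
def onz(c,u,v,z):
    r=ray(c,u,v); return c["o"]+r*(z-c["o"][2])/r[2]
def proj(c,p):
    q=c["R"].T@(np.array(p)-c["o"]); s=q[:2]/q[2]; s=s*(1+c["k1"]*(s@s)); return s*c["f"]+[c["cx"],c["cy"]]
def tri(c1,p1,c2,p2):
    A=[];b=[]
    for c,p in((c1,p1),(c2,p2)):
        r=ray(c,*p);M=np.eye(3)-np.outer(r,r);A.append(M);b.append(M@c["o"])
    return np.linalg.solve(sum(A),sum(b))
def toolR():
    q=np.array(state()["tool_rot"]);return R.from_quat(q[[1,2,3,0]])
def crop(src,dst,x0,y0,x1,y1,k):
    im=cv2.imread(src)[y0:y1,x0:x1]; cv2.imwrite(dst,cv2.resize(im,None,fx=k,fy=k,interpolation=cv2.INTER_CUBIC))
def drop(dx):pass
E
python3 - <<'E'
from h import *
S,D=cam("scene"),cam("side")
print("nut",onz(S,273,174,.118),onz(D,253,170,.118),tri(S,(273,174),D,(253,170)))
print("rest",onz(D,276,315,.0),onz(D,282,313,.045),onz(S,319,300,.045))
print("tip/notch",onz(D,264,296,.045),onz(S,300,285,.045))
for n,u,v in(("vial",349,288),("svial",413,307),("beaker",326,188),("forc",202,270)):print(n,onz(D,u,v,0))
a=cv2.imread("pics/side0.png")[270:400,210:370]; b=cv2.imread("pics/side0.png")[155:245,200:310]
cv2.imwrite("pics/c1.png",cv2.resize(a,None,fx=4,fy=4,interpolation=2)); cv2.imwrite("pics/c2.png",cv2.resize(b,None,fx=6,fy=6,interpolation=2))
E
```

```text
nut [0.55803041 0.14391808 0.118     ] [0.55960518 0.1438395  0.118     ] [0.56166664 0.14972843 0.11365374]
rest [ 0.47020465 -0.14409234  0.        ] [ 0.46939601 -0.17154318  0.045     ] [ 0.46492522 -0.17470175  0.045     ]
tip/notch [ 0.45661067 -0.12404357  0.045     ] [ 0.45664651 -0.12528219  0.045     ]
vial [ 0.6275053  -0.15601279  0.        ]
svial [ 0.71119029 -0.25084982  0.        ]
beaker [0.75146582 0.13170537 0.        ]
forc [0.38112308 0.02448059 0.        ]
```

View pics/c1.png

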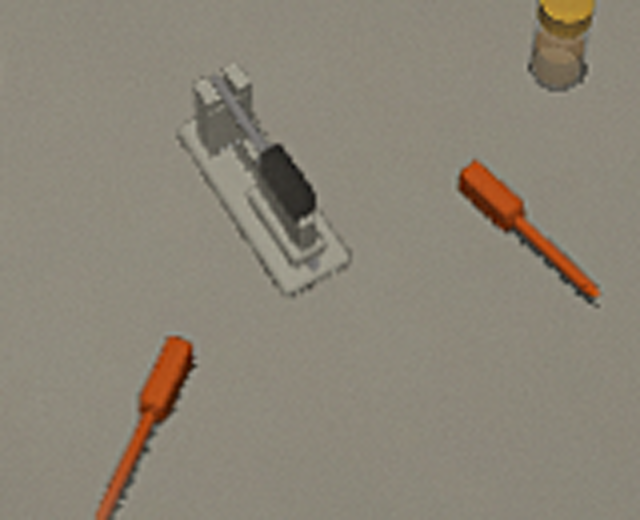

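View pics/c2.png

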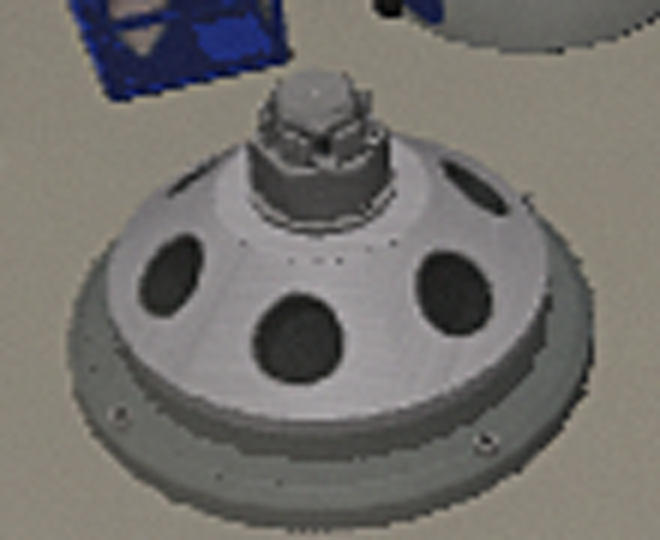

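The crop confirms it: the black-gripped pin lies in the white rest and the orange ones are look-alikes. Next I work out the wrist camera geometry and the move to a close view of the nut.

```bash
python3 - <<'E'
from h import *
s=state();T=toolR();W=cam("wrist")
print("tool axes",T.as_matrix().round(3).tolist())
print("cam in tool",T.inv().apply(W["o"]-s["tool_pos"]).round(4)); print("cam axes in tool",(T.as_matrix().T@W["R"]).round(3).tolist())
D,S=cam("side"),cam("scene")
# hole azimuth from side crop px
for c,uv in((D,(200+322/6,155+145/6)),):
    r=ray(c,*uv); ax=np.array([.5595,.1438])
    print(onz(c,*uv,.111))
print("to nut, tool frame:",T.inv().apply(np.array([.5595,.145,.25])-s["tool_pos"]))
print("proj spindle top",proj(S,[.5595,.145,.124]),proj(D,[.5595,.145,.124]),proj(D,[.5595,.145,.0]))
E
```

```text
tool axes [[0.346, 0.938, -0.001], [0.938, -0.346, -0.001], [-0.002, -0.0, -1.0]]
cam in tool [-0.0005 -0.0829 -0.1424]
cam axes in tool [[1.0, -0.0, -0.002], [0.001, 0.946, 0.325], [0.002, -0.325, 0.946]]
[0.55069592 0.12141106 0.111     ]
to nut, tool frame: [-0.29515499  0.47499014 -0.01930506]
proj spindle top [273.26114035 171.35866567] [252.58561398 167.57671178] [255.61142648 208.61030552]
```

```bash
python3 -m inch '-.0185 .0297 -.001 0 0 0 0;-.0185 .0297 -.001 0 0 0 0;-.0185 .0297 -.001 0 0 0 0;-.0185 .0297 -.001 0 0 0 0;-.0185 .0297 -.001 0 0 0 0;-.0185 .0297 -.001 0 0 0 0;-.0185 .0297 -.001 0 0 0 0;-.0185 .0297 -.001 0 0 0 0;-.0185 .0297 -.001 0 0 0 0;-.0185 .0297 -.001 0 0 0 0'
python3 -m inch '-.0185 .0297 0 0 0 0 0;-.0185 .0297 0 0 0 0 0;-.0185 .0297 0 0 0 0 0;-.0185 .0297 0 0 0 0 0;-.0185 .0297 0 0 0 0 0;-.0185 .0297 0 0 0 0 0;0 0 .005 0 0 -.12 0;0 0 .005 0 0 -.12 0;0 0 .005 0 0 -.12 0;0 0 .005 0 0 -.12 0'
python3 -m inch '0 0 0 0 0 -.12 0;0 0 0 0 0 -.12 0;0 0 0 0 0 -.12 0;0 0 0 0 0 -.12 0;0 0 0 0 0 -.12 0;0 0 0 0 0 -.12 0;0 0 0 0 0 -.12 0;0 0 0 0 0 -.12 0;0 0 0 0 0 -.12 0;0 0 0 0 0 0 0'
python3 - <<'E'
from h import *
s=state();T=toolR();W=cam("wrist");im=grab_frame("wrist");cv2.imwrite("pics/w1.png",im)
np.savez("w1.npz",o=W["o"],R=W["R"])
print(s["time"],s["tool_pos"],np.degrees(np.arctan2(*T.as_matrix()[[1,0],0])),s["joint_pos"],s["ft_torque"],s["contact_force"])
u=proj(W,[.5595,.145,.118]).astype(int);print(u)
E
```

```text
time: 0.98
tool_pos: [0.4313, 0.3087, 0.2411]
tool_rot: [-0.0, 0.82, 0.572, -0.0]
contact_force: [0.2, 0.4, 0.3]
gripper_width: 1.0
time: 1.82
tool_pos: [0.5595, 0.1441, 0.2206]
tool_rot: [-0.0, 0.659, 0.752, -0.0]
contact_force: [0.7, 0.4, 0.3]
gripper_width: 1.0
time: 2.65
tool_pos: [0.5593, 0.1445, 0.2209]
tool_rot: [-0.0, 0.18, 0.984, -0.0]
contact_force: [-1.4, 0.1, 0.2]
gripper_width: 0.998
2.65 [0.55934631 0.14450588 0.22089451] 159.27622969676466 [ 1.24028350e-01 -5.21162516e-02  1.73518157e+00 -4.45779940e-06
  1.45924268e+00 -2.65586589e+00] [-0.04324617 -0.05420979 -0.0801604 ] [-1.40416543  0.0602153   0.16276058]
[284 208]
```

View pics/w1.png

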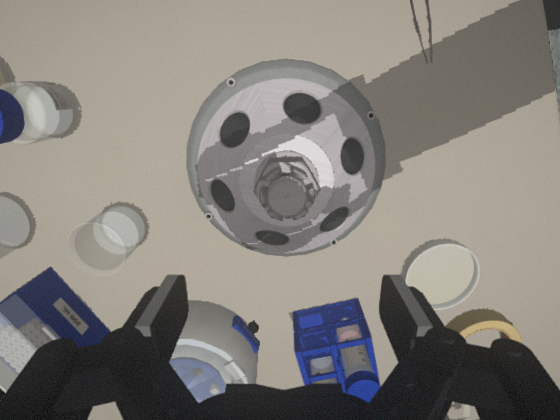

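```bash
python3 - <<'E'
from h import *
crop("pics/w1.png","pics/w1c.png",240,140,335,235,6)
E
```

```text
(no output)
```

View pics/w1c.png

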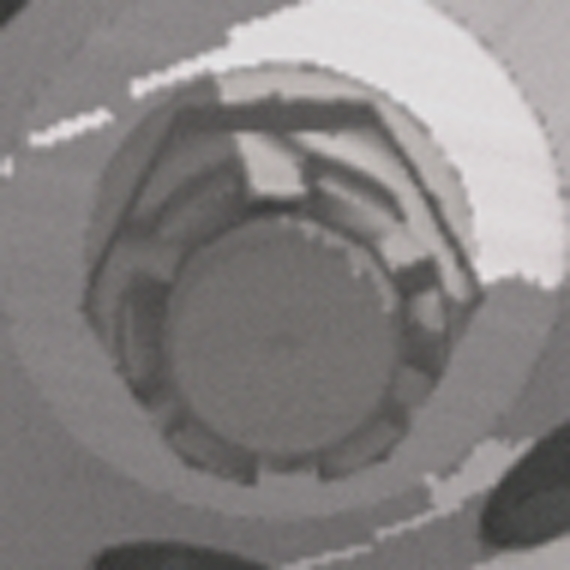

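```bash
python3 - <<'E'
from h import *
W=cam("wrist")
f=lambda x,y:(240+(x+.5)/6-.5,140+(y+.5)/6-.5)
c=onz(W,*f(283,338),.124)
print("spindle",c)
for p in((183,118),(372,102),(482,297),(88,302)):
    q=onz(W,*f(*p),.1053); d=(q-c)[:2]; print(q,np.hypot(*d),np.degrees(np.arctan2(d[1],d[0])))
P=[onz(W,*f(*p),.1053) for p in((88,302),(183,118),(372,102),(482,297))]
for a,b in zip(P,P[1:]): d=b-a; print("edge",np.hypot(*d[:2]),np.degrees(np.arctan2(d[1],d[0]))+90)
print("centre from opp corners",(P[0]+P[3])/2)
for nm,p in(("hole guess",(0,0)),):
    pass
for a in np.radians([-130,-120,-110,-100,-90]):
    e=c.copy();e[:2]+=.015*np.array([np.cos(a),np.sin(a)]);e[2]=.111
    u=proj(W,e); print(np.degrees(a),((u+.5-[240,140])*6-.5).round())
# side view hole
D=cam("side");print("side crop of hole az -110",[((proj(D,[c[0]+.015*np.cos(a),c[1]+.015*np.sin(a),.111])-[200,155])*6).round() for a in np.radians([-130,-110,-90,-70])])
E
```

```text
spindle [0.55388669 0.13416215 0.124     ]
[0.55719784 0.10773293 0.1053    ] 0.02663582627274054 -82.85898592708915
[0.53410879 0.11440755 0.1053    ] 0.02795370115555427 -135.03378173945123
[0.52948686 0.14363385 0.1053    ] 0.026173740134683467 158.78441902036576
[0.57774851 0.12581651 0.1053    ] 0.025279165274781655 -19.277215284640942
edge 0.02737418474225723 -48.65381731730395
edge 0.024034450531895766 253.87638147501377
edge 0.029589501883153384 188.98648408510036
centre from opp corners [0.55361769 0.13472518 0.1053    ]
-130.0 [321. 200.]
-119.99999999999999 [301. 195.]
-110.0 [280. 193.]
-100.0 [259. 196.]
-90.0 [239. 201.]
side crop of hole az -110 [array([305., 148.]), array([319., 149.]), array([332., 146.]), array([344., 140.])]
```

```bash
python3 -m inch '0 -.013 .02 0 0 0 0;0 -.013 .02 0 0 0 0;0 -.013 .02 0 0 0 0;0 0 0 -.105 0 0 0;0 0 0 -.105 0 0 0;0 0 0 -.105 0 0 0;0 0 0 -.105 0 0 0;0 0 0 -.105 0 0 0;0 0 0 0 0 0 0;0 0 0 0 0 0 0'
python3 - <<'E'
from h import *
s=state();W=cam("wrist");im=grab_frame("wrist");cv2.imwrite("pics/w2.png",im)
print(s["tool_pos"],W["o"])
u=proj(W,[.5539,.1342,.111]).astype(int);print(u)
x,y=u; crop("pics/w2.png","pics/w2c.png",x-50,y-50,x+50,y+50,6)
E
```

```text
time: 3.53
tool_pos: [0.5451, 0.1074, 0.1605]
tool_rot: [0.046, 0.176, 0.95, 0.254]
contact_force: [-1.2, 0.3, -0.3]
gripper_width: 0.999
[0.54514714 0.10739924 0.16052836] [ 0.49465355 -0.02788809  0.24197515]
[287 231]
```

View pics/w2c.png

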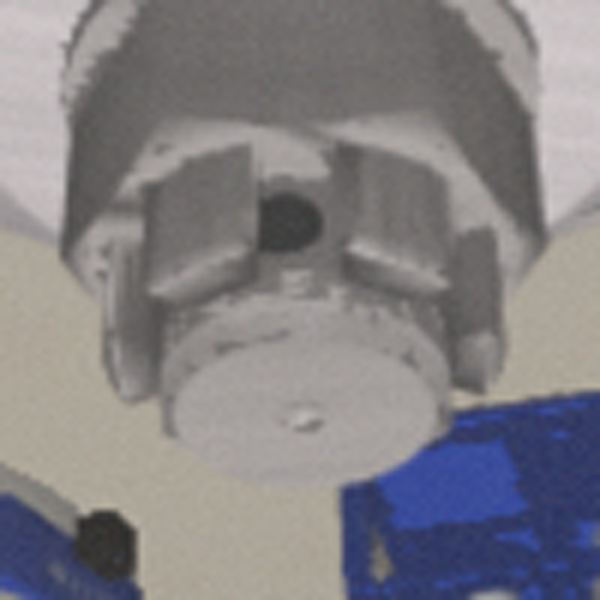

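The hole is visible in the slot facing the camera. It sits at crop (290,222), right edge at x=322, with its left edge hidden behind the crown.

```bash
python3 - <<'E'
from h import *
W=cam("wrist")
f=lambda x,y:(237+(x+.5)/6-.5,181+(y+.5)/6-.5)
g=lambda u:((u-[237,181]+.5)*6-.5).round(1)
c=onz(W,*f(303,418),.124);print("spindle",c)
# ellipse extents of end face: left 172, right 440 ; bottom 488
for a in(-90,-95,-100,-105,-110,-115):
    P=lambda t,r,z:g(proj(W,[c[0]+r*np.cos(np.radians(t)),c[1]+r*np.sin(np.radians(t)),z]))
    print(a,"hole ctr",P(a,.015,.111),"edges",P(a-15.5,.015,.111),P(a+15.5,.015,.111))
def pt(a,x,y,z): 
    a=np.radians(a);return g(proj(W,[c[0]+x*np.cos(a)-y*np.sin(a),c[1]+x*np.sin(a)+y*np.cos(a),z]))
for a in(-112,-109,-106): print(a,"slot outer wall bottoms",pt(a,.0206,-.004,.1055),pt(a,.0206,.004,.1055),"tops",pt(a,.0206,-.004,.1183),pt(a,.0206,.004,.1183), "hexcorners",pt(a,.023,-.01328,.1055),pt(a,.023,.01328,.1055))
E
```

```text
spindle [0.55590425 0.13775889 0.124     ]
-90 hole ctr [250.4 233.6] edges [289.2 227.9] [215.9 245.6]
-95 hole ctr [262.6 231. ] edges [302.1 227.4] [226.4 241.1]
-100 hole ctr [275.2 229.1] edges [315.  227.7] [237.5 237.2]
-105 hole ctr [287.9 227.9] edges [327.8 228.7] [249.2 233.9]
-110 hole ctr [300.8 227.4] edges [340.4 230.4] [261.4 231.3]
-115 hole ctr [313.8 227.7] edges [352.6 232.8] [273.9 229.3]
-112 slot outer wall bottoms [346.7 150.6] [267.5 149.6] tops [349.6 249.6] [267.  248.6] hexcorners [440.3 135.8] [175.  132.6]
-109 slot outer wall bottoms [336.  149.3] [256.8 151.1] tops [338.5 248.3] [255.9 250. ] hexcorners [428.6 131.2] [163.3 137.3]
-106 slot outer wall bottoms [325.3 148.3] [246.3 152.9] tops [327.3 247.3] [245.  251.8] hexcorners [416.5 127.1] [152.1 142.4]
```

```bash
python3 -m inch '0 0 0 .105 0 0 0;0 0 0 .105 0 0 0;0 0 0 .105 0 0 0;0 0 0 .105 0 0 0;0 0 0 .1036 0 0 0;.001 .015 -.005 0 0 .1 0;0 .015 -.005 0 0 .1 0;0 0 0 0 0 .1 0;0 0 0 0 0 .1 0;0 0 0 0 0 .1 0'
python3 -m inch '0 0 0 0 0 0 0;0 0 0 0 0 0 0'
python3 - <<'E'
from h import *
s=state();W=cam("wrist");im=grab_frame("wrist");cv2.imwrite("pics/w3.png",im)
print(s["tool_pos"],toolR().as_matrix().round(3).tolist(),s["ft_torque"])
u=proj(W,[.555,.136,.124]).astype(int);print(u)
x,y=u; crop("pics/w3.png","pics/w3c.png",x-50,y-50,x+50,y+50,6)
S=cam("scene");D=cam("side");sc=grab_frame("scene");sd=grab_frame("side");cv2.imwrite("pics/s3.png",sc);cv2.imwrite("pics/d3.png",sd)
E
```

```text
time: 4.42
tool_pos: [0.5577, 0.138, 0.1727]
tool_rot: [0.001, 0.42, 0.908, 0.0]
contact_force: [1.3, -0.8, -0.2]
gripper_width: 1.009
time: 4.58
tool_pos: [0.5573, 0.1372, 0.1723]
tool_rot: [0.001, 0.417, 0.909, 0.0]
contact_force: [-0.5, 0.5, 1.0]
gripper_width: 0.999
[0.55734298 0.13722205 0.17225051] [[-0.652, 0.758, 0.001], [0.758, 0.652, 0.0], [-0.0, 0.001, -1.0]] [ 0.05448174 -0.00758855 -0.04661867]
[286 232]
```

View pics/w3c.png

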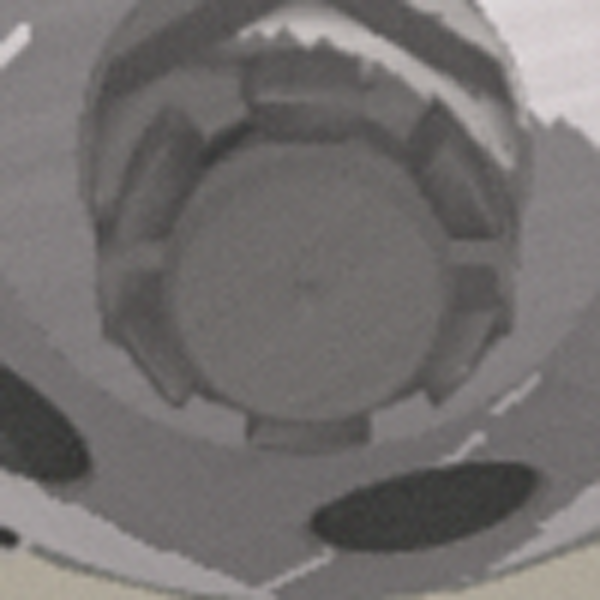

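View pics/w3.png

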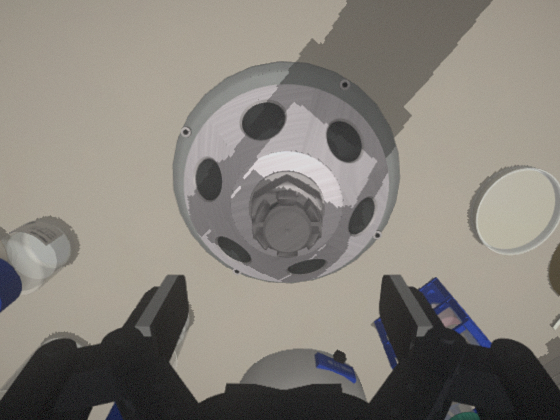

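```bash
python3 - <<'E'
from h import *
s=state();W=cam("wrist");T=toolR()
c=onz(W,236+306.5/6-.5,182+288.5/6-.5,.124);print(c,T.inv().apply(c-s["tool_pos"]))
S,D=cam("scene"),cam("side")
def blend(n):
    im=cv2.imread(n)
crop("pics/side0.png","pics/d0c.png",228,155,278,195,14)
crop("pics/scene0.png","pics/s0c.png",248,160,298,200,14)
for cc,o in((S,(248,160)),(D,(228,155))):
    print((proj(cc,c)-o+.5)*14-.5)
E
```

```text
[0.55307681 0.13389658 0.124     ] [ 0.0005735  -0.00477347  0.04779374]
[360.68454908 205.51052831]
[342.27640704 231.74599019]
```

View pics/d0c.png

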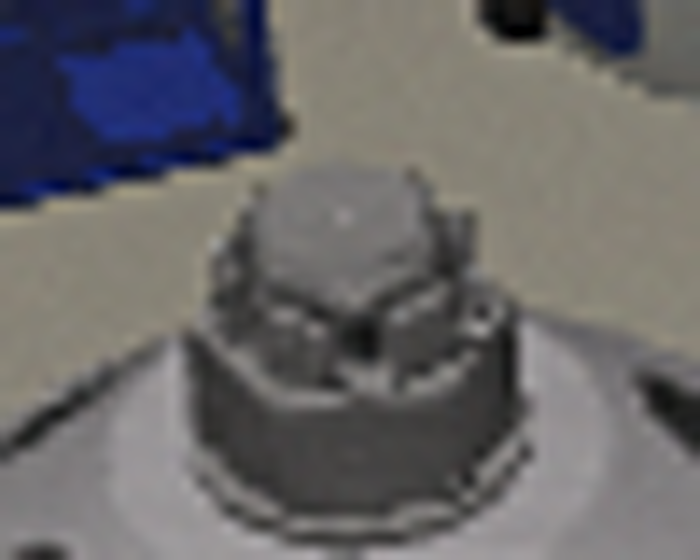

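View pics/s0c.png

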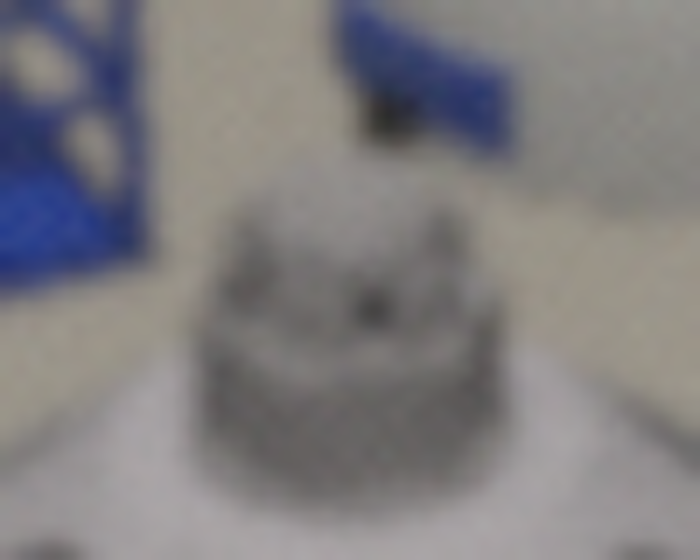

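```bash
python3 -m inch '.0003 -.0042 .02 0 0 0 0;0 0 .02 0 0 0 0;0 0 .02 0 0 0 0;0 0 .02 0 0 0 0;0 0 .011 0 0 0 0;0 0 0 0 0 0 0'
python3 -m inch '0 0 0 0 0 0 .3;0 0 0 0 0 0 .3;0 0 0 0 0 0 .38;0 0 0 0 0 0 .38;0 0 0 0 0 0 .42;0 0 0 0 0 0 .42'
python3 - <<'E'
from h import *
s=state();print(s["tool_pos"],s["gripper_width"],s["ft_torque"],s["contact_force"]);cv2.imwrite("pics/w4.png",grab_frame("wrist"))
cv2.imwrite("pics/d4.png",grab_frame("side")); crop("pics/d4.png","pics/d4c.png",200,120,310,230,6)
E
```

```text
time: 5.23
tool_pos: [0.5513, 0.1334, 0.0773]
tool_rot: [-0.003, 0.418, 0.908, -0.001]
contact_force: [-1.1, -1.2, -0.2]
gripper_width: 0.997
time: 5.73
tool_pos: [0.5537, 0.1347, 0.0817]
tool_rot: [-0.0, 0.419, 0.908, 0.001]
contact_force: [-2.4, 4.5, 3.0]
gripper_width: 0.579
[0.55374577 0.13465192 0.08169803] 0.5788747218015695 [0.63255813 0.4418624  0.00522445] [-2.38304064  4.50476196  3.03317169]
```

View pics/d4c.png

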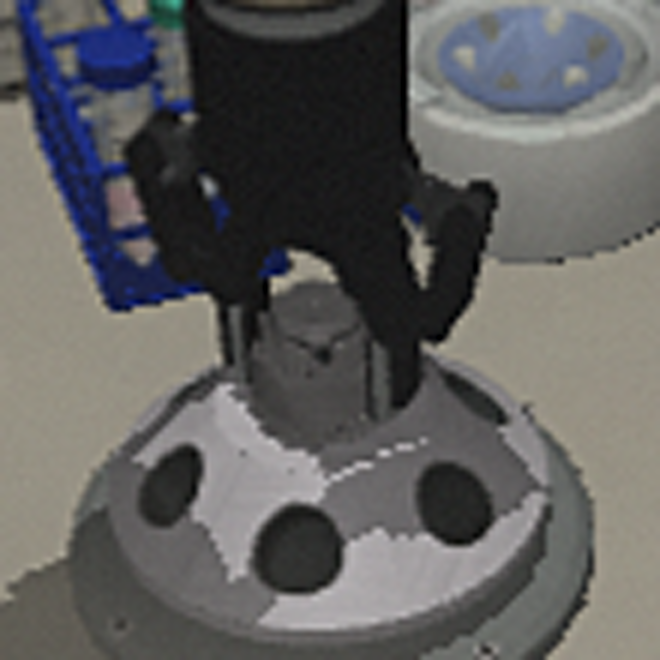

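View pics/w4.png

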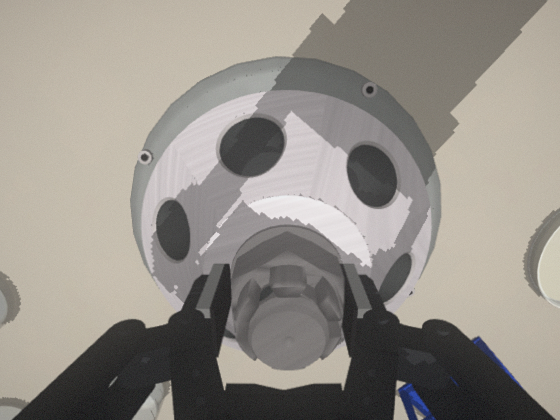

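```bash
python3 -m inch '0 0 0 0 0 0 .6;0 0 0 0 0 0 .6;0 0 0 0 0 0 .6;0 0 0 0 0 0 .6'
python3 -c "
from h import *
s=state();print(s['tool_pos'],s['gripper_width'],s['ft_torque'],s['contact_force'],s['joint_pos'][5])"
python3 -m inch '0 0 0 0 0 .035 .6;0 0 0 0 0 .035 .6;0 0 0 0 0 0 .6;0 0 0 0 0 0 .6'
python3 -c "
from h import *
s=state();print(s['tool_pos'],s['gripper_width'],s['ft_torque'],s['contact_force'],s['joint_pos'][5],toolR().as_matrix()[:2,0])"
```

```text
time: 6.17
tool_pos: [0.5527, 0.1358, 0.0819]
tool_rot: [-0.002, 0.419, 0.908, 0.002]
contact_force: [-9.0, 7.9, 10.6]
gripper_width: 0.527
[0.55267363 0.13581927 0.08191566] 0.5273491005386693 [ 1.45047163  1.42292755 -0.0224326 ] [-8.95328812  7.89577409 10.62503885] -2.1718511405095464
time: 6.5
tool_pos: [0.5526, 0.1359, 0.0819]
tool_rot: [-0.002, 0.45, 0.893, 0.002]
contact_force: [-9.3, 8.6, 10.2]
gripper_width: 0.524
[0.55261189 0.13589356 0.08186915] 0.5242965566160169 [ 1.50317094  1.42194499 -0.08252689] [-9.32909283  8.57960056 10.18017285] -2.1018443563730544 [-0.59457673  0.80401989]
```

```bash
cat > st.py <<'E'
from h import *
s=state();x=toolR().as_matrix()[:2,0];print(s['time'],s['tool_pos'],round(s['gripper_width'],3),'tq',s['ft_torque'].round(3),'F',s['contact_force'].round(1),'az',round(np.degrees(np.arctan2(x[1],x[0])),2),'q6 eff',round(s['joint_efforts'][5],3))
E
python3 -m inch '.0012 0 -.001 0 0 0 .6;0 0 0 0 0 0 .6'; python3 st.py
python3 -m inch '0 0 0 0 0 .035 .6;0 0 0 0 0 .035 .6;0 0 0 0 0 0 .6';python3 st.py
python3 -m inch '0 0 0 0 0 .035 .6;0 0 0 0 0 0 .6';python3 st.py
```

```text
time: 6.67
tool_pos: [0.5525, 0.136, 0.082]
tool_rot: [-0.001, 0.45, 0.893, 0.001]
contact_force: [-2.8, 5.8, 3.4]
gripper_width: 0.528
6.6667 [0.55254246 0.13595758 0.08195256] 0.528 tq [ 1.121  0.577 -0.067] F [-2.8  5.8  3.4] az 126.49 q6 eff -0.019
time: 6.92
tool_pos: [0.5525, 0.136, 0.0819]
tool_rot: [-0.001, 0.482, 0.876, 0.002]
contact_force: [-3.1, 6.0, 3.0]
gripper_width: 0.533
6.9167 [0.55249735 0.13603786 0.08190914] 0.533 tq [1.198 0.665 0.019] F [-3.1  6.   3. ] az 122.4 q6 eff 0.165
time: 7.08
tool_pos: [0.5525, 0.1361, 0.0819]
tool_rot: [-0.001, 0.497, 0.868, 0.002]
contact_force: [-4.0, 6.5, 2.7]
gripper_width: 0.53
7.0833 [0.55246289 0.13608841 0.08187389] 0.53 tq [ 1.191  0.657 -0.02 ] F [-4.   6.5  2.7] az 120.4 q6 eff 0.148
```

```bash
for i in 1; do python3 -m inch '0 0 0 0 0 .035 .6;0 0 0 0 0 .035 .6;0 0 0 0 0 0 .6';python3 st.py; python3 -m inch '0 0 0 0 0 .035 .6;0 0 0 0 0 .035 .6;0 0 0 0 0 0 .6';python3 st.py; done
```

```text
time: 7.33
tool_pos: [0.5524, 0.1362, 0.0819]
tool_rot: [-0.001, 0.527, 0.85, 0.002]
contact_force: [-4.5, 6.3, 4.4]
gripper_width: 0.525
7.3333 [0.55242259 0.13617159 0.08185255] 0.525 tq [ 1.266  0.649 -0.05 ] F [-4.5  6.3  4.4] az 116.39 q6 eff 0.166
time: 7.58
tool_pos: [0.5523, 0.1363, 0.0818]
tool_rot: [-0.001, 0.556, 0.831, 0.001]
contact_force: [-3.2, 6.8, 3.5]
gripper_width: 0.529
7.5833 [0.5523253  0.13630038 0.08180368] 0.529 tq [1.415 0.669 0.272] F [-3.2  6.8  3.5] az 112.44 q6 eff 0.482
```

```bash
python3 -m inch '0 0 0 0 0 .044 .6;0 0 0 0 0 .044 .6;0 0 .0001 0 0 .044 .6;0 0 0 0 0 .044 .6;0 0 0 0 0 0 .6';python3 st.py; python3 -m inch '0 0 .0001 0 0 .044 .6;0 0 0 0 0 .044 .6;0 0 .0001 0 0 .044 .6;0 0 0 0 0 .044 .6;0 0 0 0 0 0 .6';python3 st.py;
```

```text
time: 8.0
tool_pos: [0.5523, 0.1365, 0.0817]
tool_rot: [-0.002, 0.627, 0.779, 0.002]
contact_force: [-4.0, 7.5, 5.4]
gripper_width: 0.532
8.0 [0.55228718 0.13653071 0.08171001] 0.532 tq [1.453 0.666 0.252] F [-4.   7.5  5.4] az 102.34 q6 eff 0.519
time: 8.42
tool_pos: [0.5523, 0.1368, 0.0816]
tool_rot: [-0.002, 0.693, 0.721, 0.002]
contact_force: [-4.7, 8.2, 4.6]
gripper_width: 0.529
8.4167 [0.55227178 0.13680904 0.0816251 ] 0.529 tq [1.627 0.625 0.212] F [-4.7  8.2  4.6] az 92.25 q6 eff 0.52
```

```bash
python3 -m inch '0 0 .0001 0 0 .042 .6;0 0 0 0 0 .042 .6;0 0 .0001 0 0 .042 .6;0 0 0 0 0 .042 .6;0 0 0 0 0 .042 .6;0 0 0 0 0 .042 .6;0 0 0 0 0 0 .6;0 0 0 0 0 0 .6';python3 st.py; python3 -m inch '0 0 0 0 0 0 .5;0 0 0 0 0 0 .4;0 0 0 0 0 0 .2;0 0 0 0 0 0 0;0 0 0 0 0 0 0;0 0 0 0 0 0 0';python3 st.py;
```

```text
time: 9.08
tool_pos: [0.5523, 0.1372, 0.0815]
tool_rot: [-0.002, 0.778, 0.629, 0.002]
contact_force: [-4.3, 10.0, 4.7]
gripper_width: 0.531
9.0833 [0.55230625 0.13716251 0.08145288] 0.531 tq [1.782 0.581 0.223] F [-4.3 10.   4.7] az 77.89 q6 eff 0.271
time: 9.58
tool_pos: [0.5529, 0.1342, 0.0809]
tool_rot: [-0.0, 0.778, 0.628, 0.0]
contact_force: [0.4, 0.1, -0.1]
gripper_width: 0.999
9.5833 [0.55293693 0.13424048 0.08092642] 0.999 tq [0.017 0.029 0.008] F [ 0.4  0.1 -0.1] az 77.82 q6 eff 0.0
```

```bash
python3 -m inch '0 0 -.03 0 0 0 0;0 0 -.03 0 0 0 0;0 0 -.02 0 0 .05 0;0 0 0 0 0 .12 0;0 0 0 0 0 .12 0;0 0 0 0 0 .12 0;0 0 0 0 0 .12 0;0 0 0 0 0 .12 0;0 0 0 0 0 .12 0;0 0 0 0 0 .12 0'
python3 -m inch '0 0 0 0 0 .12 0;0 0 0 0 0 .12 0;0 0 0 0 0 .12 0;0 0 0 0 0 .12 0;0 0 0 0 0 .12 0;0 0 0 0 0 .12 0;0 -.015 0 0 0 .1 0;0 -.015 0 -.105 0 0 0;0 0 0 -.105 0 0 0;0 0 0 -.105 0 0 0'
python3 -m inch '0 0 0 -.105 0 0 0;0 0 0 -.105 0 0 0;0 0 0 0 0 0 0;0 0 0 0 0 0 0'
python3 - <<'E'
from h import *
s=state();W=cam("wrist");im=grab_frame("wrist");cv2.imwrite("pics/w5.png",im)
print(s["time"],s["tool_pos"],W["o"],s["joint_pos"])
u=proj(W,[.5544,.1370,.111]).astype(int);print(u)
x,y=u; crop("pics/w5.png","pics/w5c.png",x-50,y-50,x+50,y+50,6)
E
```

```text
time: 10.42
tool_pos: [0.5529, 0.1343, 0.1609]
tool_rot: [-0.0, 0.973, 0.229, 0.0]
contact_force: [0.4, 0.5, 0.3]
gripper_width: 0.999
time: 11.25
tool_pos: [0.5625, 0.1632, 0.1622]
tool_rot: [0.156, 0.972, -0.173, -0.027]
contact_force: [-0.2, 0.3, -0.6]
gripper_width: 0.998
time: 11.58
tool_pos: [0.5615, 0.1638, 0.1596]
tool_rot: [0.255, 0.951, -0.168, -0.046]
contact_force: [1.2, -0.0, 0.5]
gripper_width: 1.0
11.5833 [0.56152378 0.16382302 0.1596369 ] [0.61197509 0.2982346  0.24083374] [ 0.3407296   0.25695313  1.57287179 -0.396168    1.65834034  0.72520235]
[285 229]
```

View pics/w5c.png

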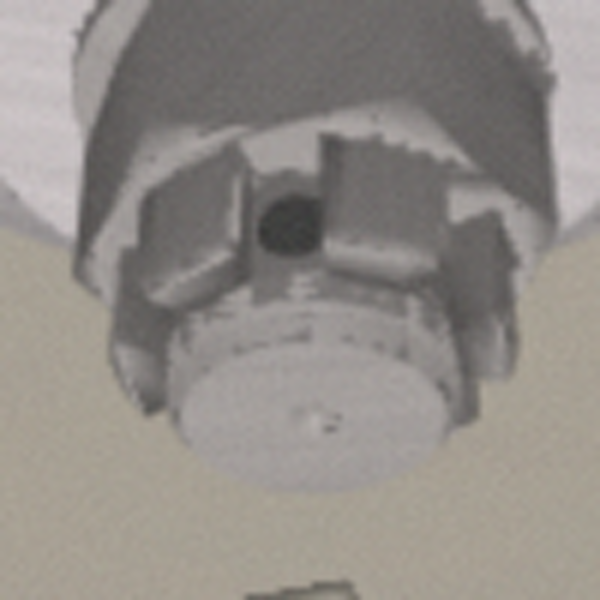

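```bash
python3 - <<'E'
from h import *
W=cam("wrist");x0,y0=285-50,229-50
f=lambda x,y:(x0+(x+.5)/6-.5,y0+(y+.5)/6-.5)
g=lambda u:((u-[x0,y0]+.5)*6-.5).round(1)
c=onz(W,*f(316,419),.124);print("spindle",c)
def pt(a,x,y,z): 
    a=np.radians(a);return g(proj(W,[c[0]+x*np.cos(a)-y*np.sin(a),c[1]+x*np.sin(a)+y*np.cos(a),z]))
for a in(85,82,79,76,73): print(a,"hole",pt(a,.015,0,.111),pt(a-15.5,.015,0,.111),pt(a+15.5,.015,0,.111),"slot tops",pt(a,.0206,-.004,.118),pt(a,.0206,.004,.118),"bot",pt(a,.0206,-.004,.105),pt(a,.0206,.004,.105),"hexc",pt(a,.023,-.01328,.105),pt(a,.023,.01328,.105))
E
```

```text
spindle [0.55437791 0.13348154 0.124     ]
85 hole [277.4 229.9] [317.4 226.6] [240.6 239.8] slot tops [301.6 243.6] [221.6 257.2] bot [301.3 142.6] [224.6 156.4] hexc [386.2 110.4] [129.7 157. ]
82 hole [285.  228.7] [325.2 226.8] [247.3 237.4] slot tops [313.  243.3] [231.8 254.2] bot [312.3 142.2] [234.5 153.4] hexc [399.7 113.2] [139.1 150.7]
79 hole [292.7 227.8] [333.  227.2] [254.2 235.2] slot tops [324.5 243.4] [242.3 251.6] bot [323.3 142.3] [244.5 150.7] hexc [412.8 116.3] [149.1 144.7]
76 hole [300.4 227.2] [340.7 227.9] [261.4 233.3] slot tops [335.9 243.8] [253.1 249.3] bot [334.3 142.7] [254.8 148.4] hexc [425.6 120. ] [159.7 139. ]
73 hole [308.2 226.8] [348.4 228.8] [268.7 231.6] slot tops [347.3 244.6] [264.1 247.4] bot [345.1 143.5] [265.4 146.4] hexc [437.9 124. ] [170.8 133.7]
```

Hole is at az ≈77.4°, the nut slot at ≈79.4° after easing back, so about 2° short. I'll re-grip and nudge the nut about 3.5° clockwise so that it eases back to the line.

```bash
python3 -m inch '0 0 0 .105 0 0 0;0 0 0 .105 0 0 0;0 0 0 .105 0 0 0;0 0 0 .105 0 0 0;0 0 0 .105 0 0 0;.0023 .014 0 0 0 0 0;0 .0137 0 0 0 .119 0;0 0 0 0 0 .119 0;0 0 0 0 0 .12 0;0 0 0 0 0 0 0';python3 st.py
```

```text
time: 12.47
tool_pos: [0.5542, 0.1348, 0.1617]
tool_rot: [0.0, 0.937, -0.349, 0.001]
contact_force: [0.1, 0.4, 0.5]
gripper_width: 0.997
12.4667 [0.55420998 0.13484323 0.16167912] 0.997 tq [-0.019  0.091 -0.013] F [0.1 0.4 0.5] az -40.86 q6 eff 0.85
```

```bash
python3 -m inch '-.001 -.002 .02 0 0 0 0;0 0 .02 0 0 0 0;0 0 .02 0 0 0 0;0 0 .019 0 0 0 .1;0 0 0 0 0 0 .3;0 0 0 0 0 0 .38;0 0 0 0 0 0 .4';python3 st.py;python3 -m inch '0 0 0 0 0 0 .42;0 0 0 0 0 0 .45;0 0 0 0 0 0 .6;0 0 0 0 0 0 .6;0 0 0 0 0 0 .6';python3 st.py
```

```text
time: 13.05
tool_pos: [0.5556, 0.1385, 0.0834]
tool_rot: [-0.001, 0.938, -0.347, 0.001]
contact_force: [0.6, 0.2, 0.7]
gripper_width: 0.599
13.05 [0.55561823 0.13846231 0.0833511 ] 0.599 tq [0.006 0.008 0.011] F [0.6 0.2 0.7] az -40.59 q6 eff -0.011
time: 13.47
tool_pos: [0.5557, 0.1391, 0.0843]
tool_rot: [-0.001, 0.938, -0.347, 0.001]
contact_force: [-2.6, 0.5, 5.5]
gripper_width: 0.528
13.4667 [0.55569626 0.13910029 0.08429142] 0.528 tq [ 0.09   0.581 -0.018] F [-2.6  0.5  5.5] az -40.62 q6 eff -0.013
```

```bash
python3 -m inch '0 0 0 0 0 .031 .6;0 0 0 0 0 .031 .6;0 0 0 0 0 0 .6;0 0 0 0 0 0 .6';python3 st.py;python3 -m inch '0 0 0 0 0 0 .5;0 0 0 0 0 0 .4;0 0 0 0 0 0 .1;0 0 0 0 0 0 0;0 0 0 0 0 0 0;0 0 -.03 0 0 0 0;0 0 -.03 0 0 0 0;0 -.015 -.02 0 0 -.119 0;0 -.015 0 -.105 0 -.119 0;0 0 0 -.105 0 0 0'
python3 -m inch '0 0 0 -.105 0 0 0;0 0 0 -.105 0 0 0;0 0 0 -.105 0 0 0;0 0 0 0 0 0 0;0 0 0 0 0 0 0'
python3 - <<'E'
from h import *
s=state();W=cam("wrist");im=grab_frame("wrist");cv2.imwrite("pics/w6.png",im)
print(s["time"],s["tool_pos"],W["o"],s["joint_pos"])
u=proj(W,[.5544,.1372,.111]).astype(int);print(u)
x,y=u; crop("pics/w6.png","pics/w6c.png",x-50,y-50,x+50,y+50,6)
E
```

```text
time: 13.8
tool_pos: [0.5558, 0.139, 0.0842]
tool_rot: [-0.001, 0.927, -0.376, 0.001]
contact_force: [-2.4, 1.1, 6.1]
gripper_width: 0.532
13.8 [0.55577647 0.139014   0.08424205] 0.532 tq [0.152 0.421 0.273] F [-2.4  1.1  6.1] az -44.13 q6 eff 0.275
time: 14.63
tool_pos: [0.5768, 0.1616, 0.1658]
tool_rot: [0.089, 0.957, -0.274, -0.025]
contact_force: [0.1, -0.2, -1.0]
gripper_width: 1.002
time: 15.05
tool_pos: [0.5742, 0.1619, 0.1604]
tool_rot: [0.238, 0.932, -0.266, -0.071]
contact_force: [-0.5, 0.3, 0.1]
gripper_width: 1.0
15.05 [0.57423044 0.16193301 0.16037719] [0.65082385 0.28151432 0.24472243] [ 0.29661392  0.308649    1.5037206  -0.32074072  1.71709595  0.86828914]
[276 234]
```

View pics/w6c.png

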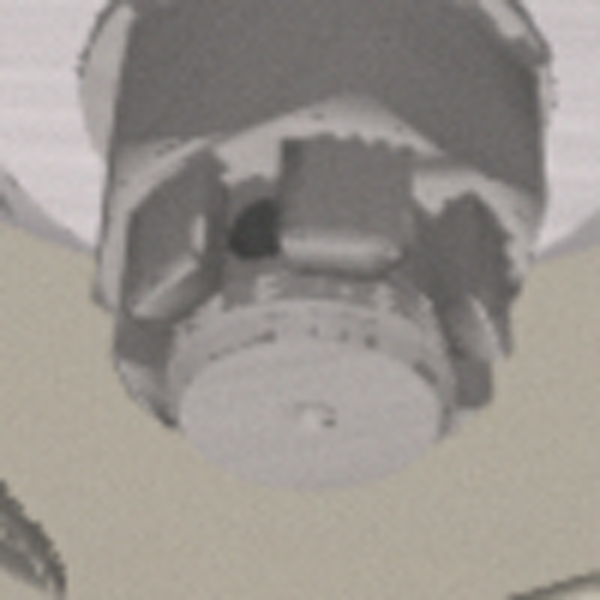

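```bash
python3 - <<'E'
from h import *
W=cam("wrist");x0,y0=276-50,234-50
f=lambda x,y:(x0+(x+.5)/6-.5,y0+(y+.5)/6-.5)
g=lambda u:((u-[x0,y0]+.5)*6-.5).round(1)
c=onz(W,*f(312,417),.124);print("spindle",c)
def pt(a,x,y,z): 
    a=np.radians(a);return g(proj(W,[c[0]+x*np.cos(a)-y*np.sin(a),c[1]+x*np.sin(a)+y*np.cos(a),z]))
for a in(81,79,77,75): print(a,"hole",pt(a,.015,0,.111),pt(a-15.5,.015,0,.111),pt(a+15.5,.015,0,.111),"slot tops",pt(a,.0206,-.004,.118),pt(a,.0206,.004,.118),"bot",pt(a,.0206,-.004,.105),pt(a,.0206,.004,.105),"hexc",pt(a,.023,-.01328,.105),pt(a,.023,.01328,.105))
E
```

```text
spindle [0.55370685 0.13337682 0.124     ]
81 hole [255.3 235.3] [293.  228.8] [222.5 247.9] slot tops [265.8 246.6] [192.6 266.2] bot [269.7 148.3] [199.5 168.3] hexc [343.8 109.6] [109.4 177. ]
79 hole [260.  234.1] [298.1 228.5] [226.3 246. ] slot tops [273.  245.7] [198.6 263.7] bot [276.7 147.4] [205.2 165.8] hexc [353.  110.5] [114.2 172.4]
77 hole [264.7 233. ] [303.2 228.2] [230.3 244.1] slot tops [280.4 245. ] [204.7 261.4] bot [283.7 146.7] [211.1 163.4] hexc [362.1 111.6] [119.4 167.9]
75 hole [269.5 232. ] [308.3 228.1] [234.4 242.4] slot tops [287.8 244.4] [211.  259.1] bot [290.8 146.1] [217.2 161.1] hexc [371.1 113. ] [124.8 163.5]
```

```bash
python3 -m inch '0 0 0 .105 0 0 0;0 0 0 .105 0 0 0;0 0 0 .105 0 0 0;0 0 0 .105 0 0 0;0 0 0 .105 0 0 0;.0068 .0278 -.01 0 0 0 0;.0068 .0278 -.01 0 0 0 0;.0068 .0278 -.005 0 0 0 0;.0068 .0278 0 0 0 0 0;.0068 .0278 0 0 0 0 0'
python3 -m inch '.0068 .0278 0 0 0 0 0;.0068 .0278 0 0 0 0 0;.0068 .0278 0 0 0 0 0;.0068 .0278 0 0 0 0 0;.0068 .0278 0 0 0 0 0;.0068 .0278 0 0 0 0 0;.0068 .0278 0 0 0 0 0;0 0 .005 0 0 -.115 0;0 0 .005 0 0 -.115 0;0 0 .005 0 0 -.115 0'
python3 -m inch '0 0 .005 0 0 -.115 0;0 0 .005 0 0 -.115 0;0 0 .005 0 0 -.115 0;0 0 .005 0 0 -.115 0;0 0 0 0 0 0 0;0 0 0 0 0 0 0'
python3 st.py
python3 - <<'E'
from h import *
s=state();W=cam("wrist");im=grab_frame("wrist");cv2.imwrite("pics/p1.png",im)
print(s["joint_pos"]);print(proj(W,[.467,-.172,.045]))
E
```

```text
time: 15.93
tool_pos: [0.5288, 0.0229, 0.1856]
tool_rot: [-0.013, 0.961, -0.276, 0.004]
contact_force: [0.0, -0.2, -0.6]
gripper_width: 1.0
time: 16.77
tool_pos: [0.466, -0.1663, 0.1649]
tool_rot: [-0.011, 0.994, -0.106, 0.005]
contact_force: [0.3, 0.2, 0.3]
gripper_width: 0.998
time: 17.27
tool_pos: [0.4663, -0.1649, 0.1445]
tool_rot: [-0.01, 0.993, 0.121, 0.007]
contact_force: [0.1, 0.4, 0.1]
gripper_width: 0.997
17.2667 [ 0.46632067 -0.16488757  0.14449649] 0.997 tq [-0.072  0.028 -0.013] F [0.1 0.4 0.1] az 13.86 q6 eff -0.11
[-0.50414448 -0.19778317  1.99848764  0.02456581  1.34203521 -0.75170334]
[279.47348537 218.0090081 ]
```

View pics/p1.png

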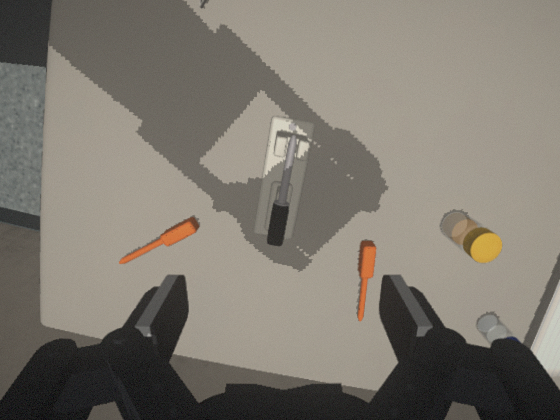

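The black grip is at (278,224) in its white rest, the shank running up to (293,137). The orange look-alikes are at (160,240) and (366,275) and will be left alone.

```bash
python3 - <<'E'
from h import *
s=state();W=cam("wrist");T=toolR()
im=cv2.imread("pics/p1.png");g=im.max(2)
m=np.zeros_like(g);m[190:255,250:310]=(g[190:255,250:310]<60)
n,l,st,ce=cv2.connectedComponentsWithStats(m);i=1+np.argmax(st[1:,4]);print(st[i],ce[i])
r=cv2.minAreaRect(np.argwhere(l==i)[:,::-1].astype(np.float32));print(r)
crop("pics/p1.png","pics/p1c.png",240,120,330,255,5)
E
```

```text
[268 204  20  42 602] [277.10465116 224.72757475]
((277.1080017089844, 224.656005859375), (15.473592758178711, 40.249229431152344), 10.30484676361084)
```

View pics/p1c.png

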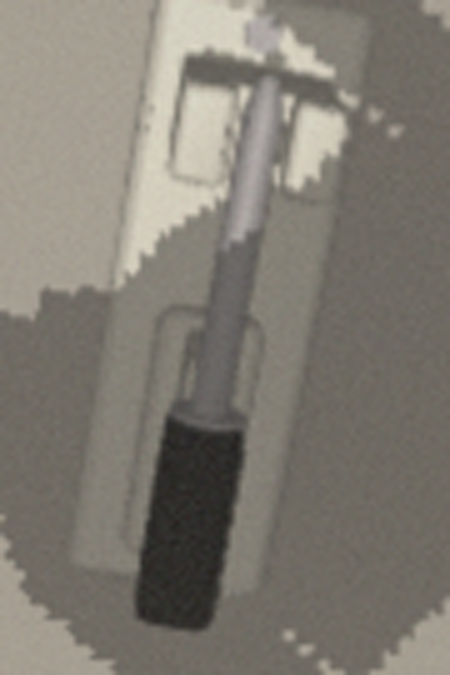

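```bash
python3 - <<'E'
from h import *
s=state();W=cam("wrist");T=toolR()
f=lambda x,y:(240+(x+.5)/5-.5,120+(y+.5)/5-.5)
a=onz(W,*f(215.5,405),.045);b=onz(W,*f(266,100),.045)
d=b-a;az=np.degrees(np.arctan2(d[1],d[0]));print("axis",a,b,az)
tip=onz(W,*f(270,78),.045);fr=onz(W,*f(205,425),.053);print("tip",tip,"gripfront",fr,"len",np.linalg.norm((tip-fr)[:2]))
u=d/np.linalg.norm(d)
gc=tip-u*.070; gc2=fr-u*.019
print("grasp pt x=-20:",gc,gc2, "tool frame",T.inv().apply(gc-s["tool_pos"]),T.inv().apply(gc2-s["tool_pos"]))
# rear end bottom: top rear edge corners
for p in((140,600),(218,612),(165,418),(245,432)): print(onz(W,*f(*p),.053))
D=cam("side");S=cam("scene")
print(onz(D,210+288/4,270+178/4,.053), onz(S,319,300,.053))
print("jaw az now",np.degrees(np.arctan2(*T.as_matrix()[[1,0],0])))
E
```

```text
axis [ 0.46643718 -0.15822831  0.045     ] [ 0.46262653 -0.11288979  0.045     ] 94.804352109557
tip [ 0.46241469 -0.10977913  0.045     ] gripfront [ 0.46500628 -0.15918433  0.053     ] len 0.04947312994837344
grasp pt x=-20: [ 0.46827744 -0.17953318  0.045     ] [ 0.4665976  -0.17811758  0.053     ] tool frame [-0.0034474   0.01634441  0.09943406] [-0.0046137   0.01442279  0.09144826]
[ 0.46206009 -0.18809906  0.053     ]
[ 0.47385888 -0.1872735   0.053     ]
[ 0.45914983 -0.15951045  0.053     ]
[ 0.47088192 -0.158857    0.053     ]
[ 0.46571556 -0.17888751  0.053     ] [ 0.46030498 -0.18067901  0.053     ]
jaw az now 13.878054172967522
```

```bash
cat > goal.py <<'E'
import sys
from h import *
x,y,z,az=map(float,sys.argv[1:5]);s=state();T=toolR();a=np.radians(az)
G=R.from_matrix(np.array([[np.cos(a),np.sin(a),0],[np.sin(a),-np.cos(a),0],[0,0,-1]]))
print("shift",T.inv().apply(np.array([x,y,z])-s["tool_pos"]).round(4),"rotvec",(T.inv()*G).as_rotvec().round(4))
E
python3 goal.py .4672 -.1775 .028 5.2
```

```text
shift [-0.0043  0.0144  0.1165] rotvec [-0.0192 -0.0142  0.1516]
```

```bash
python3 -m inch '-.002 .007 .02 -.0096 -.0071 .0758 .2;-.002 .007 .02 -.0096 -.0071 .0758 .4;0 0 0 0 0 0 .4;0 0 0 0 0 0 .4;0 0 0 0 0 0 .4'; python3 goal.py .4672 -.1775 .028 5.2
python3 - <<'E'
from h import *
im=grab_frame("wrist");cv2.imwrite("pics/p2.png",im)
E
```

```text
time: 17.73
tool_pos: [0.4666, -0.1786, 0.1049]
tool_rot: [-0.0, 0.999, 0.047, -0.0]
contact_force: [0.6, -0.5, -0.1]
gripper_width: 0.599
shift [ 0.0007 -0.001   0.0769] rotvec [-0.0003  0.0002  0.0042]
```

View pics/p2.png

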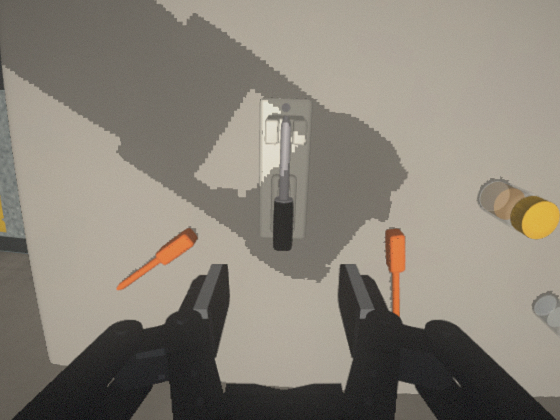

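```bash
python3 -m inch '.0004 -.001 .02 0 0 .021 .4;0 0 .02 0 0 0 .4;0 0 .02 0 0 0 .4;0 0 .0165 0 0 0 .4;0 0 0 0 0 0 .4;0 0 0 0 0 0 .4'; python3 st.py
python3 - <<'E'
from h import *
im=grab_frame("wrist");cv2.imwrite("pics/p3.png",im)
cv2.imwrite("pics/d5.png",grab_frame("side")); crop("pics/d5.png","pics/d5c.png",220,240,340,360,5)
E
```

```text
time: 18.28
tool_pos: [0.4664, -0.1772, 0.0276]
tool_rot: [-0.001, 0.999, 0.037, -0.001]
contact_force: [0.3, -0.7, -0.6]
gripper_width: 0.601
18.2833 [ 0.4663501  -0.1771626   0.02764204] 0.601 tq [-0.006  0.013  0.021] F [ 0.3 -0.7 -0.6] az 4.24 q6 eff -0.002
```

View pics/p3.png

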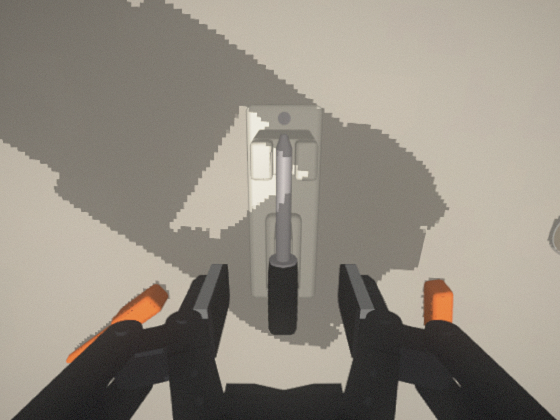

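View pics/d5c.png

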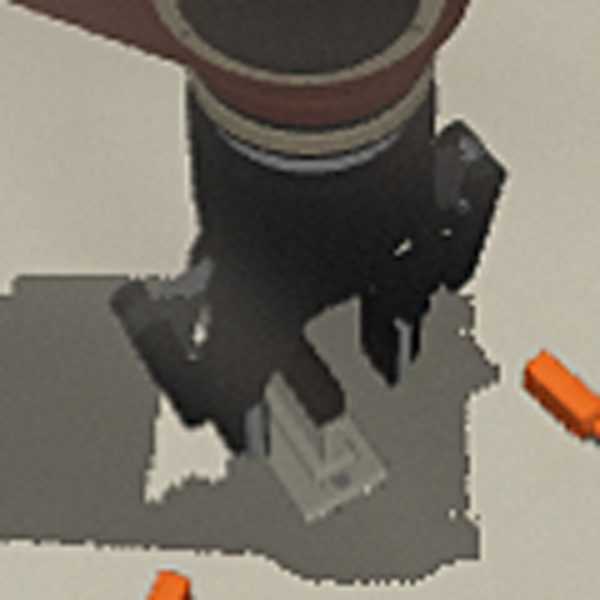

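```bash
python3 - <<'E'
from h import *
D=cam("side");o=np.array([220,240])
t=state()["tool_pos"]
for n,p in(("tips",t+[0,0,.008]),("grasp",t+[0,0,.017]),("rear if grasp x=-20",t+[.001,-.013,.017]),("rear top",t+[.001,-.013,.025]),("rear bot",t+[.001,-.013,.009])):print(n,((proj(D,p)-o+.5)*5).round())
W=cam("wrist")
# grip front edge top in p3: px (283,262) z .053 ; rear top edge (283,328)
for p in((283,262),(282.5,326)):print(onz(W,*p,.053))
print(onz(W,284.5,137,.045))
E
```

```text
tips [317. 396.]
grasp [316. 382.]
rear if grasp x=-20 [336. 409.]
rear top [336. 397.]
rear bot [336. 422.]
[ 0.46669372 -0.15818277  0.053     ]
[ 0.46869067 -0.18843573  0.053     ]
[ 0.46381494 -0.11131464  0.045     ]
```

```bash
python3 -m inch '0 0 0 0 0 0 .6;0 0 0 0 0 0 .75;0 0 0 0 0 0 .85;0 0 0 0 0 0 .95;0 0 0 0 0 0 .95;0 0 0 0 0 0 .95'; python3 st.py;python3 -m inch '0 0 0 0 0 0 .95;0 0 0 0 0 0 .95';python3 st.py
```

```text
time: 18.88
tool_pos: [0.467, -0.1777, 0.0283]
tool_rot: [0.0, 0.999, 0.037, -0.0]
contact_force: [0.1, 1.1, 6.4]
gripper_width: 0.128
18.8833 [ 0.46698956 -0.17770754  0.02827825] 0.128 tq [0.056 0.088 0.015] F [0.1 1.1 6.4] az 4.21 q6 eff -0.001
time: 19.05
tool_pos: [0.467, -0.1777, 0.0283]
tool_rot: [0.0, 0.999, 0.037, -0.0]
contact_force: [-0.7, 0.5, 5.7]
gripper_width: 0.13
19.05 [ 0.46701002 -0.17770666  0.02829605] 0.13 tq [0.036 0.163 0.013] F [-0.7  0.5  5.7] az 4.22 q6 eff -0.001
```

```bash
python3 -m inch '0 0 -.01 0 0 0 .95;0 0 -.02 0 0 0 .95;0 0 -.03 0 0 0 .95;0 0 -.03 0 0 0 .95;0 0 -.03 0 0 0 .95;0 0 0 0 0 0 .95;0 0 0 0 0 0 .95'; python3 st.py;python3 goal.py .531 .0348 .15 -12.8
python3 - <<'E'
from h import *
W=cam("wrist");im=grab_frame("wrist");cv2.imwrite("pics/p4.png",im)
E
```

```text
time: 19.63
tool_pos: [0.4676, -0.178, 0.1498]
tool_rot: [0.001, 0.999, 0.037, 0.001]
contact_force: [-0.3, -0.0, -0.4]
gripper_width: 0.127
19.6333 [ 0.46763929 -0.17800634  0.14981977] 0.127 tq [ 0.06  -0.018  0.019] F [-0.3 -0.  -0.4] az 4.22 q6 eff 0.0
shift [ 0.0788 -0.2076 -0.0004] rotvec [ 0.0014 -0.0023  0.297 ]
```

View pics/p4.png

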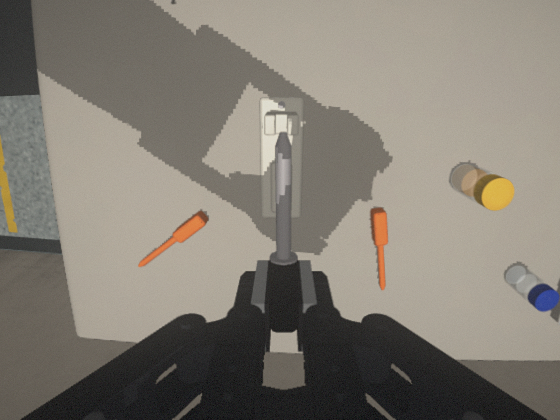

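```bash
python3 -m inch '.0098 -.026 0 0 0 0 .95;.0098 -.026 0 0 0 0 .95;.0098 -.026 0 0 0 0 .95;.0098 -.026 0 0 0 0 .95;.0098 -.026 0 0 0 0 .95;.0098 -.026 0 0 0 0 .95;.0098 -.026 0 0 0 .099 .95;.012 -.0235 0 0 0 .099 .95;0 0 0 0 0 .099 .95;0 0 0 0 0 0 .95'; python3 -m inch '0 0 0 0 0 0 .95';python3 st.py;python3 goal.py .531 .0348 .0943 -12.8
python3 - <<'E'
from h import *
W=cam("wrist");im=grab_frame("wrist");cv2.imwrite("pics/i1.png",im)
cv2.imwrite("pics/d6.png",grab_frame("side"));cv2.imwrite("pics/s6.png",grab_frame("scene"))
E
```

```text
time: 20.52
tool_pos: [0.5328, 0.0337, 0.1447]
tool_rot: [-0.0, 0.994, -0.111, -0.003]
contact_force: [-0.3, -0.8, -0.1]
gripper_width: 0.132
time: 20.6
tool_pos: [0.5327, 0.0326, 0.1451]
tool_rot: [-0.0, 0.994, -0.11, -0.003]
contact_force: [0.9, -0.7, -0.8]
gripper_width: 0.125
20.6 [0.53273998 0.0325614  0.14508643] 0.125 tq [-0.016  0.016  0.007] F [ 0.9 -0.7 -0.8] az -12.63 q6 eff 0.095
shift [-0.0019 -0.0018  0.0508] rotvec [0.0005 0.0059 0.0029]
```

View pics/i1.png

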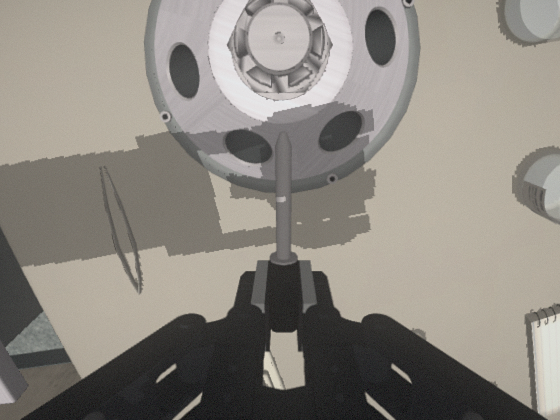

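View pics/d6.png

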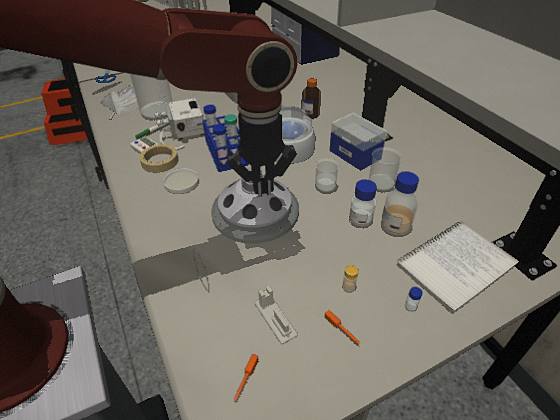

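```bash
python3 -m inch '-.0019 -.0018 0 0 .0059 .0029 .95;0 0 .02 0 0 0 .95;0 0 .02 0 0 0 .95;0 0 .0105 0 0 0 .95;0 0 0 0 0 0 .95;0 0 0 0 0 0 .95;0 0 0 0 0 0 .95'; python3 st.py;python3 goal.py .531 .0348 .0943 -12.8
python3 - <<'E'
from h import *
W=cam("wrist");im=grab_frame("wrist");cv2.imwrite("pics/i2.png",im)
crop("pics/i2.png","pics/i2c.png",215,0,350,150,4)
cv2.imwrite("pics/d7.png",grab_frame("side"));crop("pics/d7.png","pics/d7c.png",200,140,310,230,6)
E
```

```text
time: 21.33
tool_pos: [0.5335, 0.0343, 0.0978]
tool_rot: [0.0, 0.994, -0.113, 0.003]
contact_force: [1.1, 0.2, -0.7]
gripper_width: 0.124
21.3333 [0.53351146 0.03433085 0.09780491] 0.124 tq [ 0.001 -0.006  0.025] F [ 1.1  0.2 -0.7] az -12.98 q6 eff -0.001
shift [-0.0026  0.0001  0.0035] rotvec [-0.0006 -0.0055 -0.0031]
```

View pics/i2c.png

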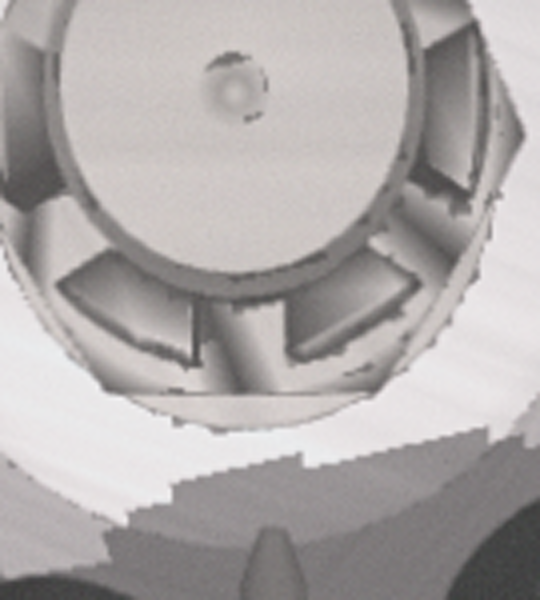

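View pics/d7c.png

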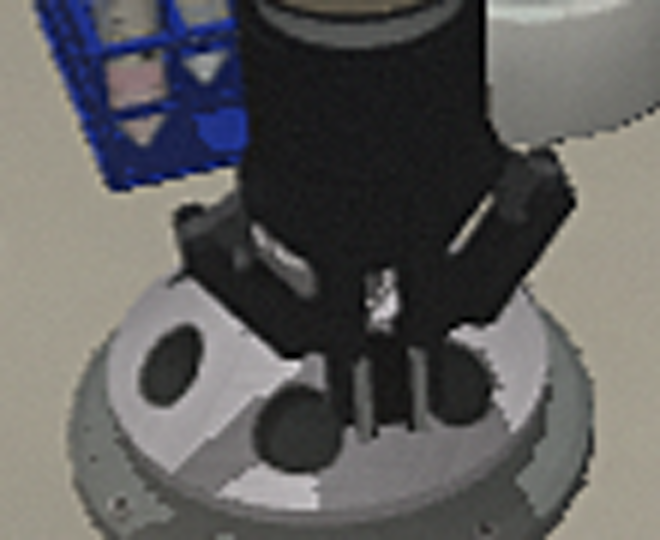

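```bash
python3 -m inch '-.0028 0 .0035 0 0 0 .95;0 0 0 0 0 0 .95;0 0 0 0 0 0 .95;0 0 0 0 0 0 .95'; python3 st.py;python3 -m inch '0 0 0 0 0 0 .95'; python3 st.py
python3 - <<'E'
from h import *
W=cam("wrist");im=grab_frame("wrist");cv2.imwrite("pics/i3.png",im)
crop("pics/i3.png","pics/i3c.png",215,0,350,150,4)
E
```

```text
time: 21.77
tool_pos: [0.5301, 0.0352, 0.0933]
tool_rot: [0.0, 0.994, -0.113, 0.002]
contact_force: [0.4, 0.2, -0.6]
gripper_width: 0.126
21.7667 [0.53010951 0.03515716 0.09331237] 0.126 tq [ 0.006  0.005 -0.   ] F [ 0.4  0.2 -0.6] az -12.96 q6 eff -0.0
time: 21.85
tool_pos: [0.5301, 0.0352, 0.0933]
tool_rot: [0.0, 0.994, -0.113, 0.002]
contact_force: [0.6, -0.6, 0.1]
gripper_width: 0.128
21.85 [0.53014861 0.03515229 0.09330239] 0.128 tq [-0.005 -0.013  0.035] F [ 0.6 -0.6  0.1] az -12.97 q6 eff -0.0
```

View pics/i3c.png

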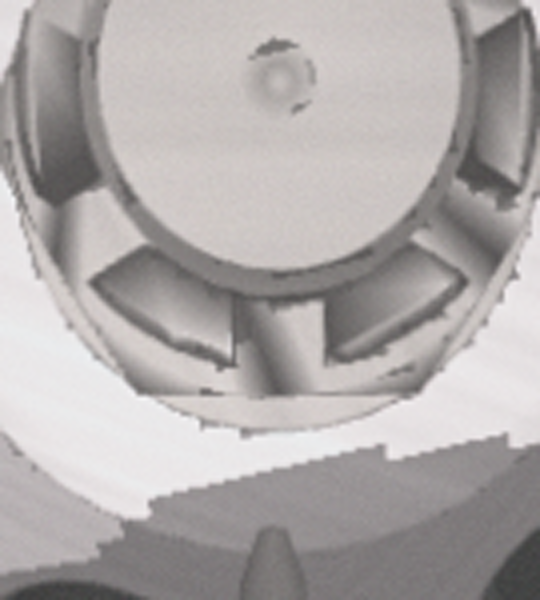

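```bash
python3 -m inch '.0006 -.005 -.001 0 0 0 .95;0 -.005 0 0 0 0 .95;0 0 0 0 0 0 .95;0 0 0 0 0 0 .95'; python3 st.py
python3 - <<'E'
from h import *
W=cam("wrist");im=grab_frame("wrist");cv2.imwrite("pics/i4.png",im)
crop("pics/i4.png","pics/i4c.png",215,0,350,150,4)
E
```

```text
time: 22.23
tool_pos: [0.533, 0.0452, 0.0942]
tool_rot: [0.0, 0.994, -0.113, 0.002]
contact_force: [-0.7, 0.6, -0.6]
gripper_width: 0.126
22.2333 [0.53304983 0.04517322 0.09423639] 0.126 tq [-0.047 -0.016  0.01 ] F [-0.7  0.6 -0.6] az -12.92 q6 eff 0.011
```

View pics/i4c.png

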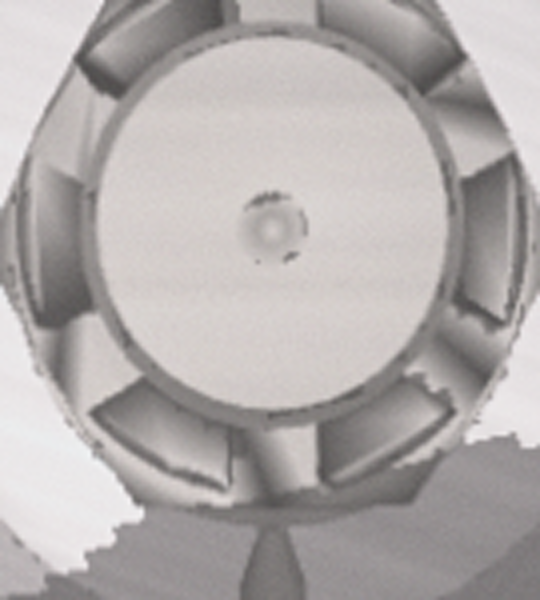

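```bash
python3 -m inch '0 -.002 0 0 0 0 .95;0 -.002 0 0 0 0 .95;0 -.002 0 0 0 0 .95;0 -.002 0 0 0 0 .95;0 0 0 0 0 0 .95'; python3 st.py
python3 -m inch '0 -.002 0 0 0 0 .95;0 -.002 0 0 0 0 .95;0 0 0 0 0 0 .95'; python3 st.py
python3 - <<'E'
from h import *
W=cam("wrist");im=grab_frame("wrist");cv2.imwrite("pics/i5.png",im)
crop("pics/i5.png","pics/i5c.png",215,40,350,190,4)
E
```

```text
time: 22.7
tool_pos: [0.5348, 0.0529, 0.0942]
tool_rot: [0.0, 0.994, -0.113, 0.002]
contact_force: [-0.7, -0.3, -0.7]
gripper_width: 0.127
22.7 [0.53479001 0.05287618 0.09419812] 0.127 tq [ 0.012  0.039 -0.027] F [-0.7 -0.3 -0.7] az -12.95 q6 eff 0.026
time: 22.95
tool_pos: [0.5357, 0.0567, 0.0942]
tool_rot: [-0.0, 0.994, -0.113, 0.002]
contact_force: [-0.1, 0.7, -0.2]
gripper_width: 0.129
22.95 [0.53569593 0.05672275 0.094206  ] 0.129 tq [-0.014 -0.019 -0.008] F [-0.1  0.7 -0.2] az -12.96 q6 eff 0.026
```

View pics/i5c.png

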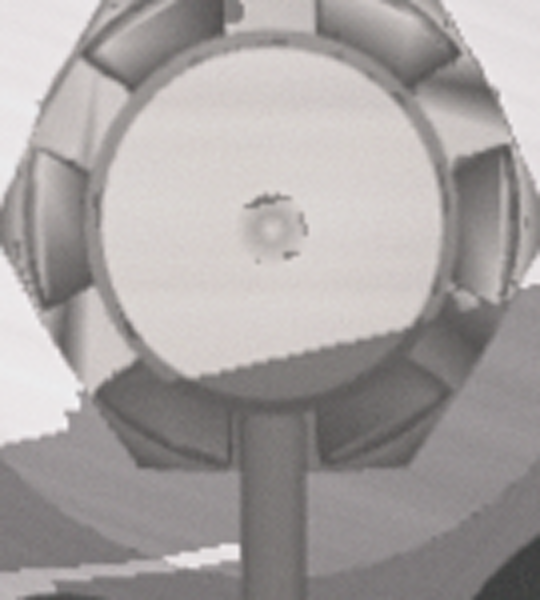

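```bash
python3 -m inch '0 -.002 0 0 0 0 .95;0 -.002 0 0 0 0 .95;0 -.002 0 0 0 0 .95;0 0 0 0 0 0 .95'; python3 st.py
python3 -m inch '0 -.002 0 0 0 0 .95;0 -.002 0 0 0 0 .95;0 -.002 0 0 0 0 .95;0 0 0 0 0 0 .95'; python3 st.py
```

```text
time: 23.33
tool_pos: [0.537, 0.0626, 0.0942]
tool_rot: [0.0, 0.994, -0.113, 0.002]
contact_force: [-0.1, -0.4, -0.4]
gripper_width: 0.13
23.3333 [0.53702788 0.06261541 0.09420094] 0.13 tq [-0.073 -0.033  0.033] F [-0.1 -0.4 -0.4] az -12.95 q6 eff 0.026
time: 23.67
tool_pos: [0.5384, 0.0685, 0.0942]
tool_rot: [-0.0, 0.994, -0.113, 0.002]
contact_force: [-0.1, 0.3, -0.2]
gripper_width: 0.132
23.6667 [0.5383787  0.06848304 0.09421452] 0.132 tq [-0.009  0.004  0.022] F [-0.1  0.3 -0.2] az -12.95 q6 eff 0.026
```

No contact force. I'll carry on.

```bash
python3 -m inch '0 -.0025 0 0 0 0 .95;0 -.0025 0 0 0 0 .95;0 -.0025 0 0 0 0 .95;0 -.0025 0 0 0 0 .95;0 0 0 0 0 0 .95'; python3 st.py
python3 -m inch '0 -.0025 0 0 0 0 .95;0 -.0025 0 0 0 0 .95;0 -.0025 0 0 0 0 .95;0 0 0 0 0 0 .95'; python3 st.py
python3 - <<'E'
from h import *
im=grab_frame("wrist");cv2.imwrite("pics/i6.png",im)
crop("pics/i6.png","pics/i6c.png",205,130,365,290,4)
E
```

```text
time: 24.08
tool_pos: [0.5407, 0.0783, 0.0942]
tool_rot: [-0.0, 0.994, -0.113, 0.002]
contact_force: [0.3, -0.1, -1.0]
gripper_width: 0.127
24.0833 [0.54068464 0.0783299  0.09424498] 0.127 tq [ 0.008  0.007 -0.01 ] F [ 0.3 -0.1 -1. ] az -12.94 q6 eff 0.032
time: 24.42
tool_pos: [0.5423, 0.0856, 0.0942]
tool_rot: [0.0, 0.994, -0.113, 0.002]
contact_force: [-0.4, -0.3, -0.5]
gripper_width: 0.131
24.4167 [0.54232745 0.08559202 0.09422515] 0.131 tq [ 0.026 -0.013  0.058] F [-0.4 -0.3 -0.5] az -12.95 q6 eff 0.032
```

View pics/i6c.png

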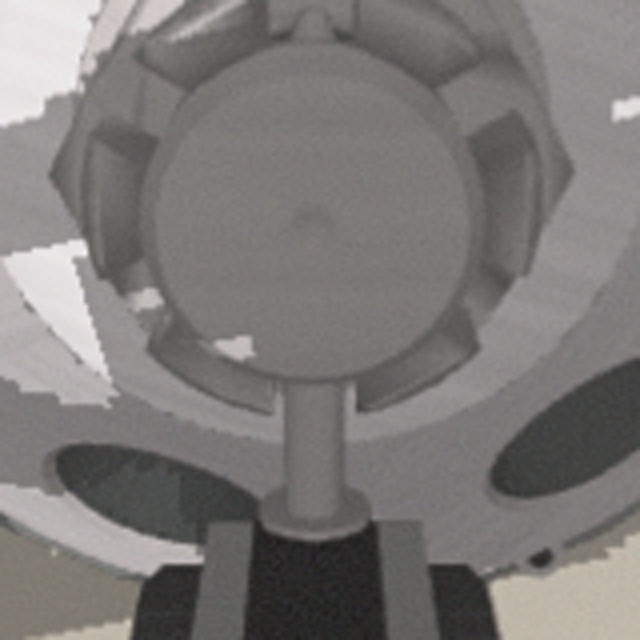

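```bash
python3 -m inch '0 -.002 0 0 0 0 .95;0 -.002 0 0 0 0 .95;0 -.002 0 0 0 0 .95;0 -.002 0 0 0 0 .95;0 0 0 0 0 0 .95'; python3 st.py
python3 -m inch '0 -.001 0 0 0 0 .95;0 0 0 0 0 0 .95'; python3 st.py
python3 - <<'E'
from h import *
im=grab_frame("wrist");cv2.imwrite("pics/i7.png",im)
crop("pics/i7.png","pics/i7c.png",205,130,365,290,4)
E
```

```text
time: 24.88
tool_pos: [0.5441, 0.0933, 0.0942]
tool_rot: [0.0, 0.994, -0.113, 0.002]
contact_force: [-0.3, -0.6, -0.2]
gripper_width: 0.126
24.8833 [0.5441109  0.0933426  0.09423763] 0.126 tq [-0.011 -0.068 -0.069] F [-0.3 -0.6 -0.2] az -12.95 q6 eff 0.025
time: 25.05
tool_pos: [0.5443, 0.0941, 0.0942]
tool_rot: [0.0, 0.994, -0.113, 0.002]
contact_force: [1.1, 0.8, 0.2]
gripper_width: 0.127
25.05 [0.5442675  0.09408973 0.09418313] 0.127 tq [-0.027  0.003  0.013] F [1.1 0.8 0.2] az -12.96 q6 eff 0.011
```

View pics/i7c.png

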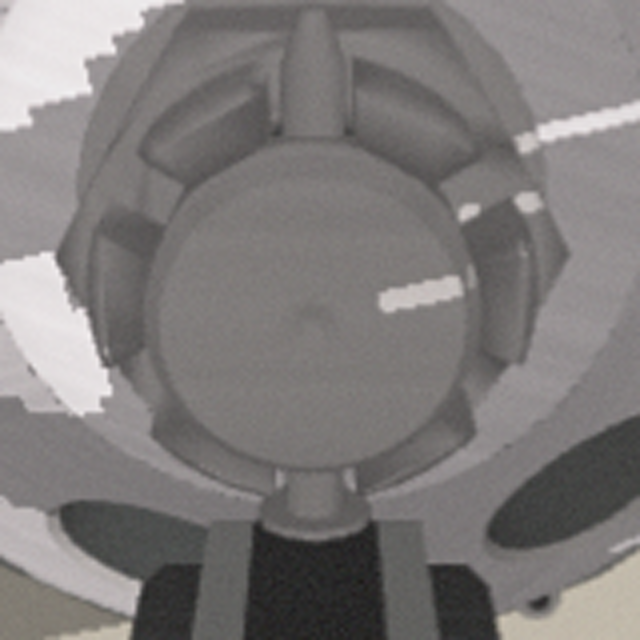

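```bash
for k in 1; do python3 -m inch '0 -.001 0 0 0 0 .95;0 0 0 0 0 0 .95'; python3 st.py
python3 -m inch '0 -.0008 0 0 0 0 .95;0 0 0 0 0 0 .95'; python3 st.py
python3 -m inch '0 -.0007 0 0 0 0 .95;0 0 0 0 0 0 .95'; python3 st.py; done
```

```text
time: 25.27
tool_pos: [0.5445, 0.095, 0.0942]
tool_rot: [0.0, 0.994, -0.113, 0.002]
contact_force: [-0.1, 0.5, -0.9]
gripper_width: 0.126
25.2667 [0.54448746 0.09503328 0.09421585] 0.126 tq [-0.048  0.015  0.039] F [-0.1  0.5 -0.9] az -12.97 q6 eff 0.011
time: 25.43
tool_pos: [0.5447, 0.0958, 0.0942]
tool_rot: [0.0, 0.994, -0.113, 0.002]
contact_force: [-0.1, 0.8, -0.7]
gripper_width: 0.127
25.4333 [0.5447007  0.09576607 0.09421262] 0.127 tq [ 0.005 -0.015 -0.028] F [-0.1  0.8 -0.7] az -12.97 q6 eff 0.009
time: 25.6
tool_pos: [0.5447, 0.0961, 0.0942]
tool_rot: [0.001, 0.994, -0.113, 0.002]
contact_force: [-0.0, -1.7, 0.5]
gripper_width: 0.124
25.6 [0.54473835 0.09607052 0.09420784] 0.124 tq [-0.313  0.09   0.043] F [-0.  -1.7  0.5] az -12.96 q6 eff 0.011
```

```bash
python3 -m inch '0 -.0006 0 0 0 0 .95;0 0 0 0 0 0 .95'; python3 st.py
python3 - <<'E'
from h import *
im=grab_frame("wrist");cv2.imwrite("pics/i8.png",im)
crop("pics/i8.png","pics/i8c.png",205,130,365,290,4)
E
```

```text
time: 25.77
tool_pos: [0.5448, 0.0962, 0.0942]
tool_rot: [0.001, 0.994, -0.113, 0.002]
contact_force: [-1.5, -4.8, 1.5]
gripper_width: 0.127
25.7667 [0.54481856 0.09621313 0.09422059] 0.127 tq [-0.792  0.248 -0.019] F [-1.5 -4.8  1.5] az -12.96 q6 eff 0.014
```

View pics/i8c.png

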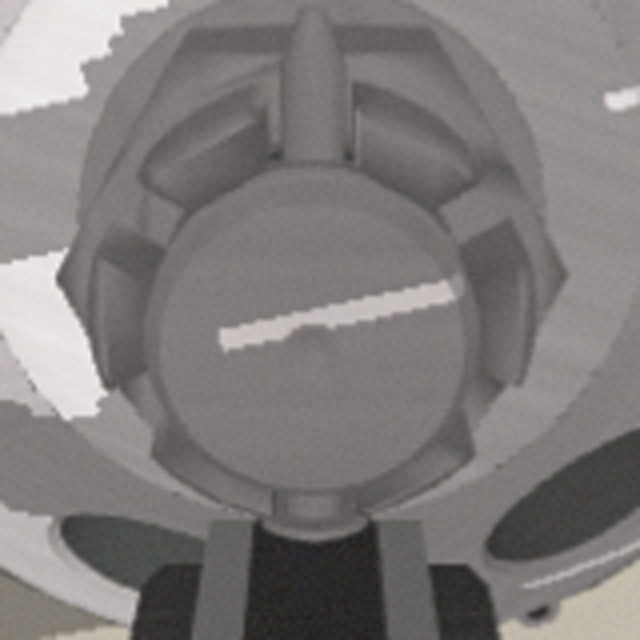

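```bash
python3 -m inch '0 .0008 0 0 0 0 .95;0 0 0 0 0 0 .9;0 0 0 0 0 0 .85;0 0 0 0 0 0 .8;0 0 0 0 0 0 .7;0 0 0 0 0 0 .5;0 0 0 0 0 0 .4'; python3 st.py
python3 -m inch '0 0 -.015 0 0 0 .4;0 0 -.025 0 0 0 .4;0 0 -.03 0 0 0 .4;0 0 -.03 0 0 0 .4;0 0 0 0 0 0 .4;0 0 0 0 0 0 .4'; python3 st.py
python3 - <<'E'
from h import *
im=grab_frame("wrist");cv2.imwrite("pics/f1.png",im)
W=cam("wrist");u=proj(W,[.5543,.1372,.111]).astype(int);print(u)
cv2.imwrite("pics/fd.png",grab_frame("side"))
E
```

```text
time: 26.4
tool_pos: [0.5449, 0.0965, 0.0943]
tool_rot: [-0.0, 0.994, -0.113, 0.002]
contact_force: [0.8, -0.2, 0.6]
gripper_width: 0.573
26.4 [0.54489319 0.09649485 0.09431465] 0.573 tq [-0.018  0.024  0.016] F [ 0.8 -0.2  0.6] az -12.96 q6 eff 0.0
time: 26.9
tool_pos: [0.546, 0.0965, 0.1971]
tool_rot: [-0.0, 0.994, -0.113, 0.005]
contact_force: [-0.3, -0.7, -0.2]
gripper_width: 0.601
26.9 [0.546001   0.09647697 0.19713737] 0.601 tq [-0.004  0.008  0.026] F [-0.3 -0.7 -0.2] az -12.96 q6 eff 0.0
[281 155]
```

View pics/f1.png

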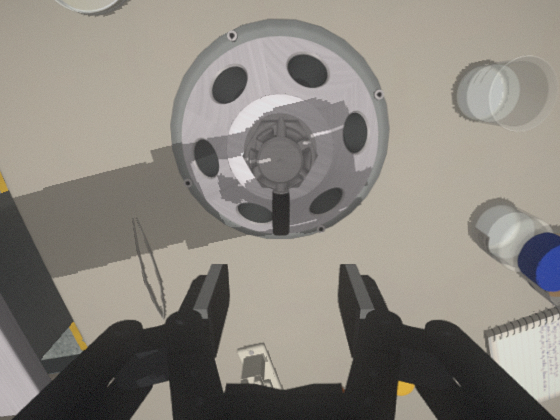

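View pics/fd.png

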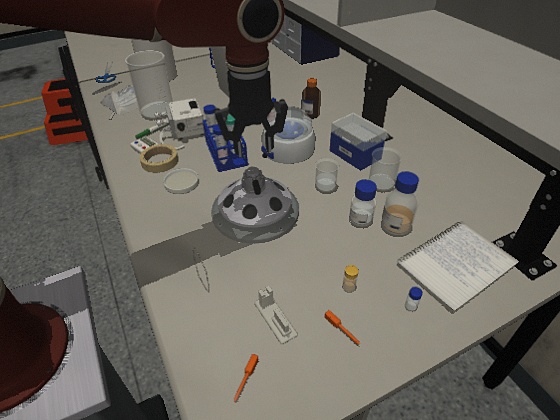

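```bash
python3 - <<'E'
from h import *
crop("pics/f1.png","pics/f1c.png",230,95,335,245,4)
crop("pics/fd.png","pics/fdc.png",215,145,295,225,7)
E
```

```text
(no output)
```

View pics/f1c.png

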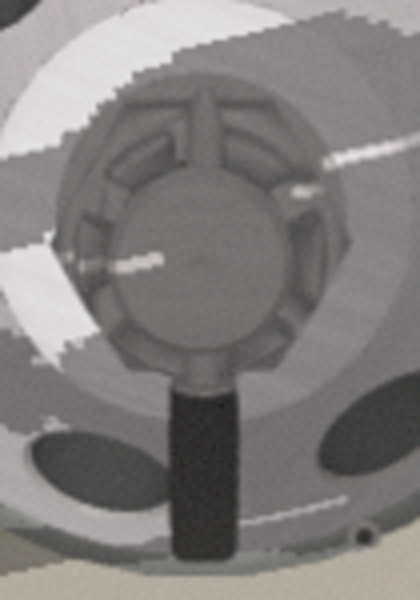

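View pics/fdc.png

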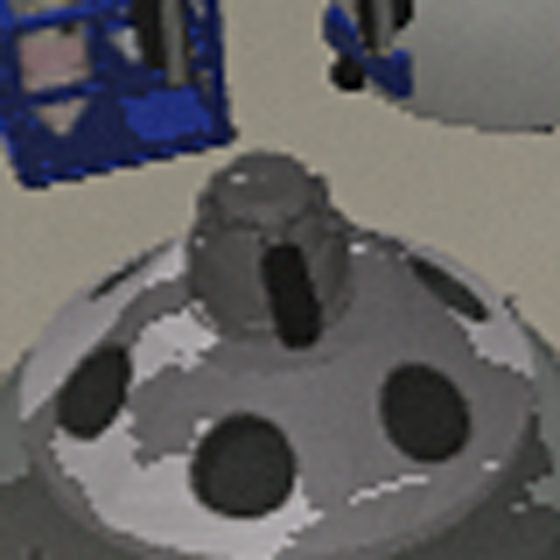

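```bash
python3 -m inch '0 0 0 0 0 0 .4;0 0 0 0 0 0 .4'; python3 -c "
from plant import *
print(job_done())"
```

```text
time: 27.17
tool_pos: [0.5434, 0.0962, 0.1922]
tool_rot: [0.0, 0.994, -0.113, 0.0]
contact_force: [-0.3, 0.7, -0.5]
gripper_width: 0.6
the job is handed in; nothing more can be done
None
```

The nut is tight, the black-gripped pin is through slot and cross hole with its grip against the nut, and I handed the job in at about 27 s of the 72 s limit. `job_done()` gives no verdict, so I don't know how it was judged.

- **Nut:** It went tight after about 16–18° clockwise, where the held torque jumped to about 0.27 N m. I carried on about 36° to the first slot that lines up with the hole.
- **Correction:** The first look showed it about 2° short after easing back, so I re-gripped and turned a little further clockwise. The next view put the slot within about 0.5° of the hole.
- **Pin:** It slid in with no measurable force until it touched the nut. I pressed to about 5 N, eased off and let go.
- **Last checks:** The last images show the tip out of the far slot, the collar against the crown and the gripper clear. The bystanders and both orange look-alikes look unmoved.
- **Not measured:** I did not measure how far the washer was pressed down. From the turn I estimate 0.35–0.4 mm, against the 0.1–0.65 mm allowed. I judged the pin's droop after release only by eye and from the hole clearance, which allows under 4° of the permitted 6.8°.
- **Disagreed:** Camera estimates of the spindle centre differed by up to 4 mm from the position felt when gripping the nut. I used the felt position and then centred the pin on the slot in the wrist view.

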